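# Fit the peel fixture's guide roller and hold its retaining ring spread at the groove

### The job

Put the peel fixture's guide roller back: slide the loose roller down over the bare axle until it sits flat on the shoulder, and let go of it. Then take the ring pliers by their green handles, squeeze them fully so that the ring on their tips is spread, lift them out of the stand and slide the spread ring down over the axle to the groove just above the roller. Finish there still holding the pliers upright and fully squeezed, the ring level with the groove and not leaning hard on the roller: do not let it snap in, because its gap is still to be checked, and leave everything else on the bench alone.

Things in the scene. Friction and masses are not known exactly. Their poses are not given: they have to be found in the camera images.
- guide_roller: Loose aluminium roller with a knurled band, standing on end on the mat (top of the mat z = 0.007): outside 52 across, 28 high, through bore 33, 0.1 kg. Origin: centre of its underside; z is its axis, up. Grasp it by its outside. Works either way up.
- axle_shoulder (a point): Centre of the upper face of the bare axle's shoulder (a disc 44 across, 4 high, on the fixture plate); the roller's underside goes here. The axle is 30 across and rises upright from here; z of this frame is up.
- axle_groove (a point): On the bare axle's axis, mid-height of its ring groove: 30.75 above the shoulder. The groove is 5.5 wide and 26 across; its lower edge is flush with the top face of the seated roller.
- axle_top (a point): Centre of the bare axle's top end, 46 above the shoulder, 15.25 above the groove's middle. The end is coned: 22 across at the top, 30 across from 4 below it.
- peel_fixture: Fixed aluminium side plate lying flat, 168x84x12, with two upright axle stubs 87 apart along its x axis: the bare one at local x = -40, and at x = +47 one finished with a 36 wide roller and its ring, top 41 above the plate (leave that). Origin: centre of the plate's underside. The big beige tester (housing 270 high, front near x = 0.55, right side near y = 0.05) stands just left of it.
- ring_pliers: Ring pliers, 0.22 kg, upright in their stand, tips down, with the open spring ring hooked on the tips. Origin: on the pliers' axis, level with the ring's underside; z up along the pliers. Two green handles at y = + and -, z = 102 to 168, each 14 wide in x: over their outsides 53 apart at z = 135 when free, 38 and parallel when fully squeezed. Pivot at z = 62, head 33 wide in y, 15 thick.
- ring_centre (a point): Centre of the dark steel ring on the pliers' tips, x = +19 and z = +1.5 from the pliers' origin (does not shift as the ring opens). The ring lies level, 3 thick, about 42 across. Free, it is only 27 wide inside and cannot pass the axle; fully spread its bore is round, 33.5.
- lever_l (a joint): How far the handles are squeezed: 0 free, about 0.1 fully squeezed on the stop screw (ring fully spread). Both handles move alike and spring back; holding at mid-handle takes about 8 N, more only presses on the stop.
- plier_stand: Fixed grey stand. Origin: centre of its underside, below the pliers' axis; same x axis as the pliers. The ring lies on a disc 34 above the origin (a stub 23 across rises 8 into it); a column behind (-x) with two short arms beside the pliers' head reaches 104. Lift the pliers straight up, at least 80, to clear it.
- hex_key: Dark hexagon key, 82x32x9, lying beside the work. Leave alone.
- weight_100: Small brass weight with a knob, 24 across, 35 high, standing on the mat. Leave alone.
- press_roller: Black rubber hand roller with a wooden handle, 179x65x45, lying on its side. Leave alone.
- ball_pen: White pen with a dark end, 142 long, lying on the bare bench before the mat. Leave alone.
- binder_clip: Small black spring clip with wire loops, 32x29x36. Leave alone.

How it is judged:
By the outcome, as a careful person would: the job done as asked, in the order asked, and still so for the second after the job is handed in, while the arm keeps its last pose, push and grip.
It also fails if it takes over 54 s, if anything falls off the work surface, if the arm or the gripper's body presses on something with over 40 N, if the wrist force passes 120 N, or if a joint passes its speed limit or range.

### The arm

A 7-joint arm with a two-finger parallel gripper is mounted at the origin on a cart in front of the work surface, level with it; the furniture and walls round the work are solid. World frame = base frame: x ahead of the robot, y to its left, z up, the work surface at z = 0. Lengths are in mm, angles in rad, forces in N, time in s.
With the tool pointing down it reaches from about 400 to 875 mm from the base axis. Payload 4.4 kg.
Tool frame: the origin (TCP) lies at the very end of the fingers, on their centre line; the grasp point (between the pads) lies 19 mm behind it; z points along the fingers, y is the direction in which the jaws open and shut (so a half turn about z gives the same grasp; the last joint's range is limited). The gripper opens to 85 mm and grips with 20 to 120 N. Pads are 22 mm wide; open, the fingers measure 114 mm over their backs; the gripper's body (76 mm by 85 mm) begins 54 mm behind the grasp point. The pads swing forward as they close: fully open they stand 13 mm farther back than shut.
Start: joints at [-1.263, 0.628, 0.038, 1.517, -0.027, 0.996, -0.02], TCP at [237.329, 605.139, 231.313] pointing down, gripper open.
Joint ranges: [-3.06, 3.06], [-0.37, 2.12], [-1.25, 1.32], [0.18, 2.47], [-1.1, 4.24], [0.23, 1.98], [-2.94, 2.94]. Speed limits (rad/s): [2.57, 2.57, 3.14, 3.14, 3.14, 3.14, 3.14].

### API

Orientations are given as [roll, pitch, yaw] about the fixed x, y, z axes, in that order (R = Rz(yaw) Ry(pitch) Rx(roll)).
In Python, from cell import ctrl gives the robot as it stands. The module is installed in compiled form; this text tells all that it offers.
- The arm moves only by the shell command python3 -m jog 'ROWS'. ROWS is text: rows parted by semicolons, each of 7 numbers parted by spaces: the shift along the tool's x, y, z in mm, then the turn, a rotation vector about the tool's x, y, z in degrees, then the opening, from -1 (shut) to 1 (fully open). In form: x y z wx wy wz claw; .... A call has 1 to 8 rows; each row is the pose to reach, as a shift and turn from the pose commanded when the call began, along the tool's axes at that moment; what a row does not reach only later rows make up. A row lasts 1/8 s, in which the tool goes at most 62.5 mm and 10.7 degrees, less where a joint would pass 70% of its speed; a pose out of reach is approached as far as the arm can. A call with a gripper value outside its range is refused whole. The fingers move at their own pace and stop on an object; the grip force is fixed at half the most. Time passes only in rows, so rows that repeat a pose let the fingers close. It gives the time, the measured TCP pose, the force and the opening at its end, in the units of the state.
- ctrl.read_state(): the state, without advancing time (a new reading comes with each control period).
- ctrl.get_image(name): name is "side" or "top"; returns a dict with "image" (480x640x3 uint8, red, green, blue), "z_map" (480x640 float32, mm along the optical axis (not along the pixel's ray), 0 where there is no reading), "vertical_fov" (degrees; the focal length in pixels is half the picture's height over the tangent of half this angle, whatever the lens; pixels are square), "cx", "cy" (the principal point, pixels), "k1" (the pictures are not rectified: a ray, as slopes to the right and down, at radius r is drawn at 1 + k1 r^2 times it, then the intrinsics apply), "extrinsics" (4x4, takes a point from world to camera coordinates). Camera axes: x right, y down, z forward; pixel columns grow to the right and rows downward; lengths in mm; the calibration is good to about 2 mm. A picture is of the moment at which its call begins.
- ctrl.finish_job(): hands the job in, once; it reports no verdict.
The state is a dict: "clock": time; "qpos": joint angles; "qd": joint speeds; "tau": joint torques, N m; "eef_pos": TCP position; "tool_rot": TCP orientation; "force": force on the tool from outside, world axes, zero at the start; "torque": the same for the moment, N m; "width": finger opening in mm.
Only numpy, scipy, OpenCV 4.12 (cv2) and the standard library are available. Lean on these libraries where they do the work, as an engineer would, in place of code of your own. Each camera call takes 0.05 s, during which the arm holds its last target.

## Working session

There is one attempt and no reset: what is moved stays moved. The work goes in short steps, Python scripts to look and compute and a shell command to move; the robot and the scene stay as the last step left them, time stands still between calls to the robot, and variables do not carry over. Pictures are saved under pics/ and viewed, and the job is handed in when it is done.

```bash
ls; mkdir -p pics; cat > h.py <<'E'
import numpy as np, cv2
from cell import ctrl
def grab(n,fn=None):
    d=ctrl.get_image(n)
    np.savez('%s.npz'%(fn or n),**{k:np.array(v) for k,v in d.items()})
    if fn: cv2.imwrite('pics/%s.png'%fn,d['image'][:,:,::-1])
    return d
def cloud(d):
    H,W=d['z_map'].shape
    f=H/2/np.tan(np.radians(float(d['vertical_fov']))/2)
    K=np.array([[f,0,float(d['cx'])],[0,f,float(d['cy'])],[0,0,1]])
    u,v=np.meshgrid(np.arange(W,dtype=float),np.arange(H,dtype=float))
    p=cv2.undistortPointsIter(np.stack([u,v],-1).reshape(-1,1,2),K,np.array([float(d['k1']),0,0,0]),None,None,(3,50,1e-9)).reshape(H,W,2)
    z=d['z_map'].astype(float)
    c=np.stack([p[...,0]*z,p[...,1]*z,z],-1)
    E=np.array(d['extrinsics']); R=E[:3,:3];t=E[:3,3]
    P=(c-t)@R
    P[z<=0]=np.nan
    return P
def proj(d,X):
    E=np.array(d['extrinsics']);c=np.atleast_2d(X)@E[:3,:3].T+E[:3,3]
    f=240/np.tan(np.radians(float(d['vertical_fov']))/2)
    s=c[:,:2]/c[:,2:]; s=s*(1+float(d['k1'])*(s**2).sum(1,keepdims=True))
    return s*f+[float(d['cx']),float(d['cy'])]
E
python3 - <<'E'
from h import *
for n in('top','side'):
    d=grab(n,n+'0'); print(n,d['vertical_fov'],d['cx'],d['cy'],d['k1'],np.round(d['extrinsics'],3).tolist())
s=ctrl.read_state(); print(s)
E
```

```text
pics
top 49.94254891088755 319.020013965748 235.96223251507678 -0.1103369922047242 [[-0.007, -1.0, -0.021, -298.162], [-0.991, 0.01, -0.137, 551.583], [0.137, 0.019, -0.99, 1075.113], [0.0, 0.0, 0.0, 1.0]]
side 46.67263690604471 315.6443631805618 235.76810498460148 0.045575254955373394 [[-0.993, -0.119, -0.014, 515.371], [-0.068, 0.655, -0.753, 312.975], [0.099, -0.747, -0.658, 766.969], [0.0, 0.0, 0.0, 1.0]]
{'clock': 0.1, 'qpos': array([-1.26282137,  0.62923551,  0.03844027,  1.51827479, -0.02699914,
        0.99632191, -0.02000766]), 'qd': array([-0.00136992, -0.00287852,  0.0001258 , -0.00286231,  0.00084615,
        0.00140042, -0.00169245]), 'tau': array([ 3.73491363e-03, -5.64537907e+01,  1.23023942e+00, -1.93975890e+01,
        1.11707955e-02,  5.35837127e-03,  1.07028413e-05]), 'eef_pos': array([237.0974229 , 604.60246008, 230.49055432]), 'tool_rot': array([-3.13987091e+00,  1.48632681e-05,  2.76781400e+00]), 'force': array([-0.18431111,  0.11285967,  0.11001131]), 'torque': array([ 0.02014894, -0.015824  ,  0.01985637]), 'width': 85.53021644279578}
```

View pics/top0.png

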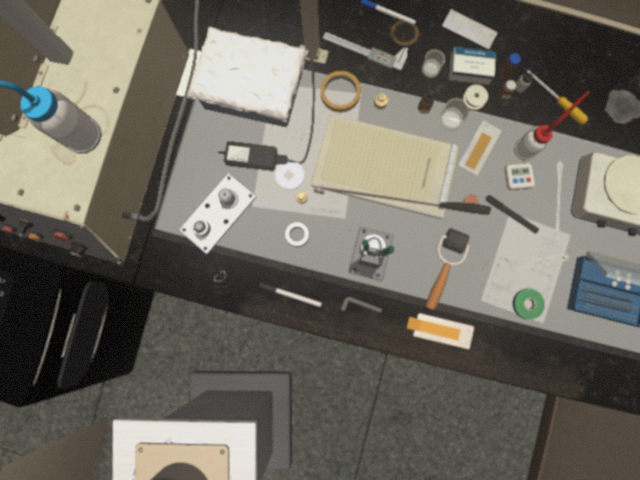

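View pics/side0.png

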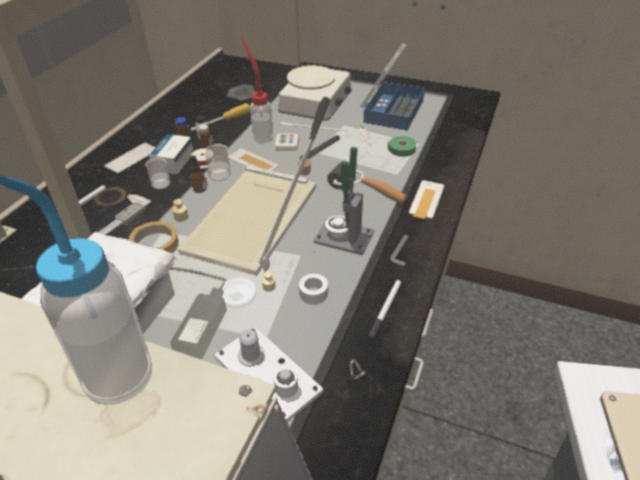

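The top view shows the fixture around (218,213), the loose roller at (296,234) and the pliers and stand at (374,248). The side view shows them at (268,365), (313,288) and (345,215). Next I'll zoom in and measure.

```bash
python3 - <<'E'
from h import *
t=dict(np.load('top0.npz'));s=dict(np.load('side0.npz'))
def crop(d,x0,y0,x1,y1,k): return cv2.resize(d['image'][y0:y1,x0:x1,::-1],None,fx=k,fy=k,interpolation=cv2.INTER_CUBIC)
cv2.imwrite('pics/c1.png',crop(t,170,165,420,290,3.2))
cv2.imwrite('pics/c2.png',crop(s,200,130,420,420,2.0))
P=cloud(t);Q=cloud(s)
for n,(u,v) in dict(ax1=(227,197),ax2=(201,230),roll=(296,227),plate=(218,212),mat=(330,240),stand=(360,270),bench=(200,300)).items(): print(n,np.round(P[v,u],1))
for n,(u,v) in dict(ax1=(249,335),ax2=(286,375),roll=(313,280),plate=(270,360),pl=(352,160)).items(): print(n,np.round(Q[v,u],1))
E
```

```text
ax1 [ 629.6 -108.7   70.1]
ax2 [561.4 -51.1  56.4]
roll [ 571.4 -252.3   20.1]
plate [607.7 -78.2  16.1]
mat [ 543.3 -326.5    9.5]
stand [ 476.2 -391.    15.4]
bench [413.5 -37.5  -1.4]
ax1 [633.3 -98.9  69.9]
ax2 [566.4 -39.   61.7]
roll [ 555.8 -268.3   26.2]
plate [603.4 -94.9  16.4]
pl [ 501.1 -427.5  182.4]
```

View pics/c1.png

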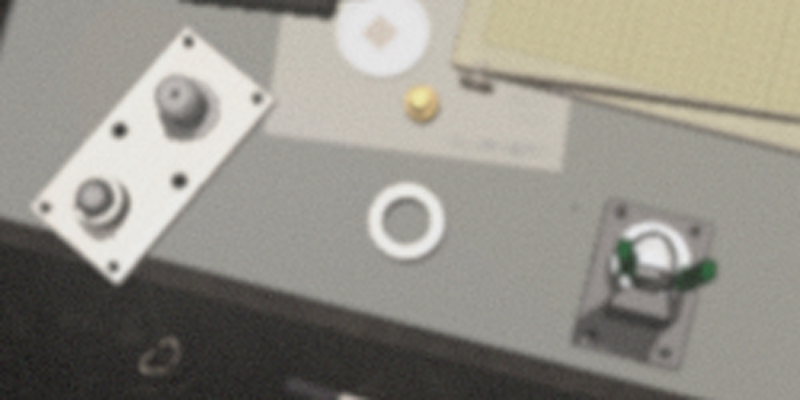

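View pics/c2.png

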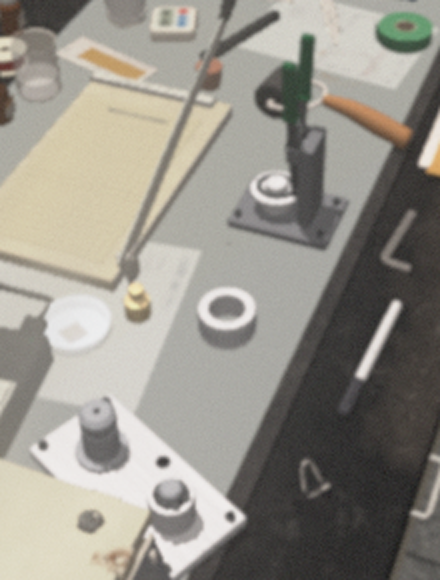

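```bash
cat >> h.py <<'E'
def onplane(d,uv,h):
    f=240/np.tan(np.radians(float(d['vertical_fov']))/2)
    K=np.array([[f,0,float(d['cx'])],[0,f,float(d['cy'])],[0,0,1]])
    uv=np.asarray(uv,float).reshape(-1,1,2)
    p=cv2.undistortPointsIter(uv,K,np.array([float(d['k1']),0,0,0]),None,None,(3,50,1e-9)).reshape(-1,2)
    E=np.array(d['extrinsics']);R=E[:3,:3];c=-R.T@E[:3,3]
    r=np.c_[p,np.ones(len(p))]@R
    return c+r*((h-c[2])/r[:,2])[:,None]
def rect(d,h,x0,x1,y0,y1,res=0.5):
    "orthorectified picture at plane z=h: rows = x descending, cols = y descending (like top view)"
    xs=np.arange(x1,x0,-res);ys=np.arange(y1,y0,-res)
    Y,X=np.meshgrid(ys,xs)
    uv=proj(d,np.stack([X,Y,0*X+h],-1).reshape(-1,3)).reshape(X.shape+(2,)).astype(np.float32)
    return cv2.remap(d['image'],uv,None,cv2.INTER_CUBIC)
E
python3 - <<'E'
from h import *
for n in('top','side'):
    d=dict(np.load(n+'0.npz'));P=cloud(d)
    z=P[...,2]
    def st(nm,x0,x1,y0,y1,z0,z1):
        m=(P[...,0]>x0)&(P[...,0]<x1)&(P[...,1]>y0)&(P[...,1]<y1)&(z>z0)&(z<z1)
        q=P[m]; print(n,nm,m.sum(),np.round(np.median(q,0),1),np.round(q.std(0),1))
    st('mat',540,580,-340,-310,-5,20)
    st('plate',590,615,-95,-65,5,30)
    st('rollertop',520,600,-310,-220,26,45)
    st('axletop',600,660,-140,-70,60,80)
    st('handles',440,560,-470,-370,140,220)
    a=rect(d,35,500,630,-320,-200,.25); b=rect(d,69,560,690,-160,-40,.25)
    cv2.imwrite(f'pics/r_{n}.png',np.hstack([a,np.full((a.shape[0],0,3),0,np.uint8),b])[:,:,::-1][:600,:])
E
```

```text
top mat 246 [ 559.3 -324.6    7.9] [11.5  8.7  2. ]
top plate 149 [602.4 -79.4  19.2] [7.2 8.8 1.8]
top rollertop 290 [ 553.9 -255.5   35.6] [15.4 15.2  2.6]
top axletop 157 [ 634.6 -103.4   68.4] [7.5 7.7 2.7]
top handles 170 [ 505.4 -426.2  196.4] [ 6.5 20.6 23.5]
side mat 233 [ 560.3 -324.4    6.4] [11.5  8.7  1.4]
side plate 245 [602.9 -80.1  17.8] [7.  8.6 1.2]
side rollertop 429 [ 553.  -247.9   33.8] [14.6 16.   2.9]
side axletop 273 [634.3 -95.8  67.2] [7.5 7.6 2.4]
side handles 481 [ 505.5 -419.1  175.9] [ 6.9 21.1 19.5]
```

```bash
python3 -c "
import cv2
for n in('top','side'):
    i=cv2.imread(f'pics/r_{n}.png');print(i.shape);cv2.imwrite(f'pics/r2_{n}.png',cv2.resize(i,(800,int(800*i.shape[0]/i.shape[1]))))"
```

```text
(520, 960, 3)
(520, 960, 3)
```

View pics/r2_top.png

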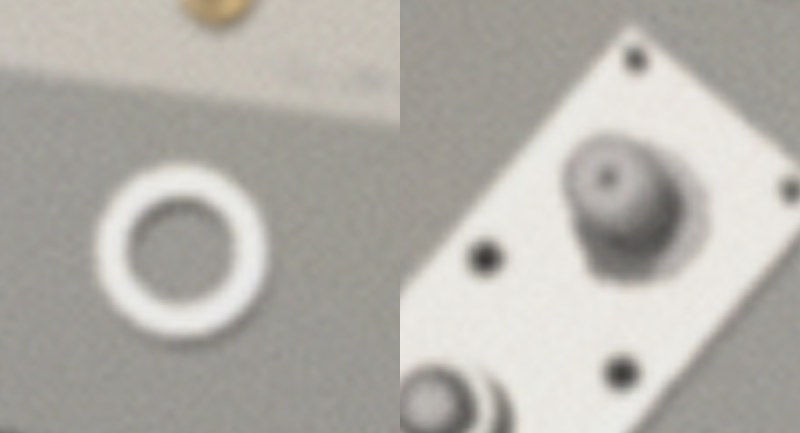

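View pics/r2_side.png

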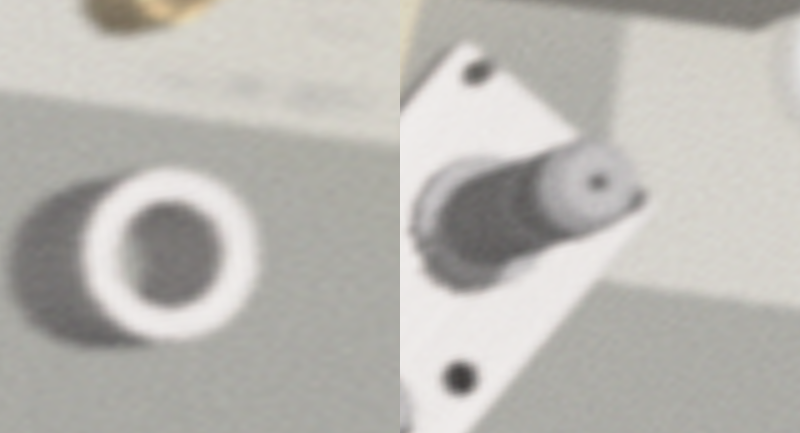

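In the rectified views, the roller bore is at (182,250) top and (171,254) side. The axle's centre hole is at (608,177) and (598,181). The cameras differ by about 3 mm in y, but the roller-to-axle offset agrees: (81.9, 152). Now the pliers.

```bash
python3 - <<'E'
from h import *
ims=[]
for n in('top','side'):
    d=dict(np.load(n+'0.npz'));P=cloud(d);im=d['image'].astype(int)
    row=[rect(d,h,440,580,-485,-345,.5)[:,:,::-1] for h in (41,209)]
    ims.append(np.hstack(row))
    g=(im[...,1]>im[...,0]+15)&(im[...,1]>im[...,2]+5)&(P[...,2]>130)&(P[...,0]<580)&(P[...,0]>440)&(P[...,1]<-340)&(P[...,1]>-490)
    q=P[g]; print(n,len(q))
    if len(q)>20:
        _,lab,c=cv2.kmeans(q[:,:2].astype(np.float32),2,None,(3,50,.01),5,cv2.KMEANS_PP_CENTERS)
        for k in(0,1):
            s=q[lab[:,0]==k]; print(len(s),np.round(s.mean(0),1),np.round(s.min(0),1),np.round(s.max(0),1))
v=np.vstack(ims);cv2.imwrite('pics/pl.png',v);print(v.shape)
E
```

```text
top 59
34 [ 499.6 -434.8  203.6] [ 494.5 -440.8  149. ] [ 505.5 -425.4  210.7]
25 [ 511.9 -389.1  205.7] [ 506.4 -394.7  185.4] [ 517.1 -385.7  210.7]
side 104
71 [ 500.4 -427.4  175.3] [ 494.7 -435.1  139.9] [ 506.3 -419.1  207.7]
33 [ 511.3 -385.2  192.9] [ 505.  -390.4  141.6] [ 516.4 -380.5  206.8]
(560, 560, 3)
```

View pics/pl.png

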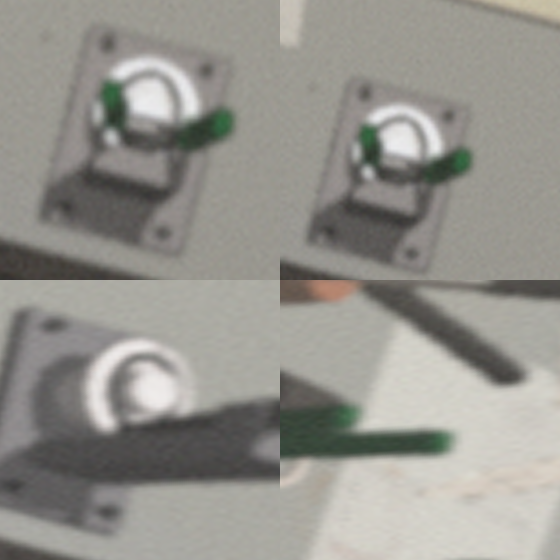

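```bash
cat >> h.py <<'E'
from scipy.spatial.transform import Rotation as Ro
def plan(pos,yaw=None,state=None):
    "shift in tool axes & rotvec (deg) from present measured pose to world TCP pos / yaw with tool straight down"
    s=state or ctrl.read_state()
    R=Ro.from_euler('xyz',s['tool_rot']); p=np.array(s['eef_pos'])
    d=R.inv().apply(np.array(pos)-p)
    T=Ro.from_euler('xyz',[np.pi,0,yaw if yaw is not None else s['tool_rot'][2]])
    print('from',np.round(p,1),np.round(s['tool_rot'],4),'shift',np.round(d,1),'turn',np.round((R.inv()*T).as_rotvec(degrees=True),2))
def st():
    s=ctrl.read_state();print(round(s['clock'],2),np.round(s['eef_pos'],2),np.round(s['tool_rot'],4),'F',np.round(s['force'],1),'T',np.round(s['torque'],2),'w',round(s['width'],1),'q',np.round(s['qpos'],2))
E
python3 -m jog '-40 -45 -10 0 0 10 1; -80 -91 -20 0 0 20 1; -119 -136 -30 0 0 30 1; -159 -182 -40 0 0 40 1; -199 -227 -50 0 0 50 1; -238 -273 -60 0 0 60 1; -278 -318 -70 0 0 70 1; -318 -364 -80 0 0 80 1'; python3 -c "
from h import *
st(); plan([545,-247,160],-0.24)"
```

```text
clock: 1.1
eef_pos: [400.7, 148.4, 311.6]
tool_rot: [3.142, -0.0, 1.366]
force: [1.8, -0.1, 0.1]
width: 85.5
1.1 [400.7  148.37 311.64] [ 3.1415e+00 -5.0000e-04  1.3662e+00] F [ 1.8 -0.1  0.1] T [ 0.04 -0.1  -0.02] w 85.5 q [-0.84  0.23  0.52  1.99 -0.14  0.95 -0.45]
from [400.7 148.4 311.6] [ 3.1415e+00 -5.0000e-04  1.3662e+00] shift [-357.9  221.6  151.5] turn [-2.000e-02 -2.000e-02  9.203e+01]
```

```bash
python3 -m jog '-40 25 14 0 0 10.5 1; -80 49 28 0 0 21 1; -120 74 42 0 0 31.5 1; -160 99 56 0 0 42 1; -199 123 70 0 0 52.5 1; -239 148 85 0 0 63 1; -280 172 99 0 0 73.5 1; -320 198 115 0 0 84 1';  python3 -c "
from h import *
st(); plan([554.4,-253,130],-0.24)"
```

```text
clock: 2.1
eef_pos: [531.5, -203.9, 195.5]
tool_rot: [-3.141, 0.0, -0.1]
force: [1.1, 0.7, 0.4]
width: 85.4
2.1 [ 531.52 -203.91  195.53] [-3.1411e+00  3.0000e-04 -1.0030e-01] F [1.1 0.7 0.4] T [ 0.03 -0.01 -0.02] w 85.4 q [-0.17  0.68  0.8   1.8  -0.6   0.92 -0.77]
from [ 531.5 -203.9  195.5] [-3.1411e+00  3.0000e-04 -1.0030e-01] shift [27.7 46.6 65.5] turn [-0.03  0.02  8.  ]
```

```bash
python3 -m jog '14 23 33 0 0 4 1; 28 46 65 0 0 8 1; 28 46.5 65.5 0 0 8 1; 28 46.5 65.5 0 0 8 1';  python3 - <<'E'
from h import *
st()
grab('top','t1');grab('side','s1')
for n in('t1','s1'):
    d=dict(np.load(n+'.npz'));
    c=proj(d,[[554,-253,60]])[0].astype(int)
    cv2.imwrite(f'pics/{n}c.png',cv2.resize(d['image'][max(0,c[1]-70):c[1]+60,c[0]-80:c[0]+80,::-1],None,fx=4,fy=4,interpolation=cv2.INTER_CUBIC))
E
```

```text
clock: 2.6
eef_pos: [554.4, -251.1, 131.1]
tool_rot: [-3.141, 0.0, -0.233]
force: [-0.0, 0.3, -0.1]
width: 85.3
2.6 [ 554.43 -251.06  131.14] [-3.1411e+00  5.0000e-04 -2.3320e-01] F [-0.   0.3 -0.1] T [-0.01 -0.01  0.04] w 85.3 q [-0.05  0.82  0.75  1.74 -0.71  0.87 -0.79]
```

View pics/t1c.png

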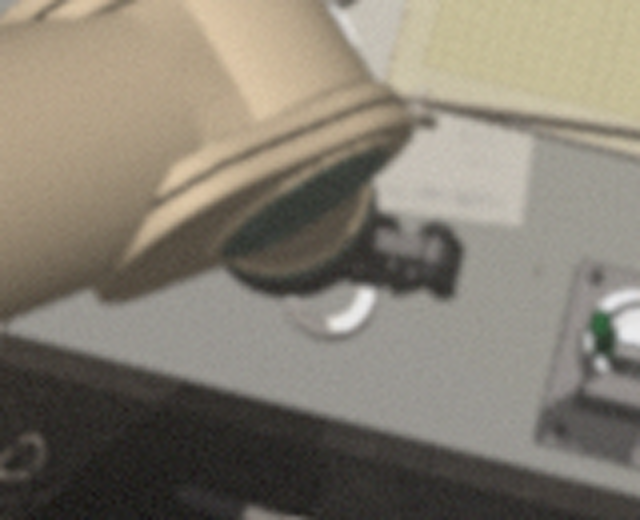

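View pics/s1c.png

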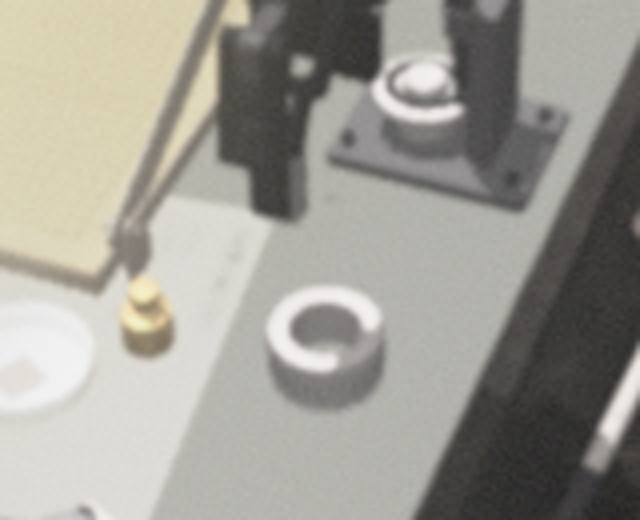

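The top view is mostly hidden by the arm. The side view shows the left finger tip at crop (275,212) and the roller at (325,345). I'll check the robot-to-camera offset from the finger depth points.

```bash
python3 - <<'E'
from h import *
s=ctrl.read_state();R=Ro.from_euler('xyz',s['tool_rot'])
for n in('s1','t1'):
    d=dict(np.load(n+'.npz'));P=cloud(d)
    L=R.inv().apply((P-s['eef_pos']).reshape(-1,3)).reshape(P.shape)
    for sg in(1,-1):
        m=(abs(L[...,0])<40)&(sg*L[...,1]>25)&(sg*L[...,1]<75)&(L[...,2]>-70)&(L[...,2]<10)&(P[...,2]>100)
        q=L[m]; print(n,sg,len(q))
        if len(q)<20: continue
        for z0 in(-60,-45,-30,-20,-10):
            k=q[(q[:,2]>z0)&(q[:,2]<=z0+12)]
            if len(k)>5: print(z0,len(k),'x',np.round(np.percentile(k[:,0],[2,50,98]),1),'y',np.round(np.percentile(k[:,1],[2,50,98]),1))
        print('z',np.round(np.percentile(q[:,2],[90,98,100]),1))
E
```

```text
s1 1 253
-60 46 x [-14.1  -7.5  -0.3] y [41.5 45.4 58.4]
-45 54 x [-11.9  -5.4   3.2] y [40.5 43.6 48.6]
-30 67 x [-11.8  -2.6   6.5] y [40.8 43.2 48.6]
-20 38 x [-11.3  -1.3   9.2] y [41.1 43.6 46. ]
z [-17.6 -13.4 -12. ]
s1 -1 391
-60 21 x [-13.5 -12.   10.3] y [-71.7 -51.8 -43.5]
-45 74 x [-11.5  -5.2   6.4] y [-57.2 -54.4 -45.2]
-30 73 x [-11.6  -6.3  10. ] y [-57.4 -53.  -42.8]
-20 25 x [-11.2  -7.    8.3] y [-53.4 -48.7 -42.1]
z [-22.  -14.  -11.4]
t1 1 56
-60 11 x [-11.7  -6.9   2.7] y [46.4 49.8 59.6]
z [-36.1 -23.3 -21. ]
t1 -1 0
```

```bash
python3 -c "
from h import *
plan([553.8,-251,9],-0.24)"
```

```text
from [ 555.1 -250.7  132. ] [-3.1409e+00 -1.4000e-03 -2.3260e-01] shift [ -1.4   0.7 123. ] turn [-0.04 -0.08  0.43]
```

```bash
python3 -m jog '-1 0.5 40 0 0 0.4 1; -1 0.5 80 0 0 0.4 1; -1 0.5 105 0 0 0.4 1; -1 0.5 118 0 0 0.4 1; -1 0.5 122 0 0 0.4 1;  -1 0.5 122 0 0 0.4 1'; python3 - <<'E'
from h import *
st(); st();grab('side','s2');st()
d=dict(np.load('s2.npz'))
c=proj(d,[[554,-253,40]])[0].astype(int)
cv2.imwrite(f'pics/s2c.png',cv2.resize(d['image'][max(0,c[1]-70):c[1]+60,c[0]-80:c[0]+80,::-1],None,fx=4,fy=4,interpolation=cv2.INTER_CUBIC))
E
```

```text
clock: 3.45
eef_pos: [554.2, -252.1, 9.8]
tool_rot: [3.141, -0.001, -0.241]
force: [0.2, -0.2, -0.3]
width: 85.6
3.45 [ 554.18 -252.07    9.76] [ 3.1414e+00 -1.4000e-03 -2.4080e-01] F [ 0.2 -0.2 -0.3] T [0.01 0.   0.04] w 85.6 q [ 0.03  0.97  0.61  1.79 -0.86  0.67 -0.67]
3.45 [ 554.18 -252.07    9.76] [ 3.1414e+00 -1.4000e-03 -2.4080e-01] F [ 0.2 -0.2 -0.3] T [0.01 0.   0.04] w 85.6 q [ 0.03  0.97  0.61  1.79 -0.86  0.67 -0.67]
3.5 [ 554.28 -252.24    9.94] [ 3.1412e+00 -1.8000e-03 -2.4090e-01] F [-0.2 -0.8 -0.2] T [-0.04  0.01 -0.01] w 85.5 q [ 0.03  0.97  0.61  1.79 -0.86  0.67 -0.67]
```

View pics/s2c.png

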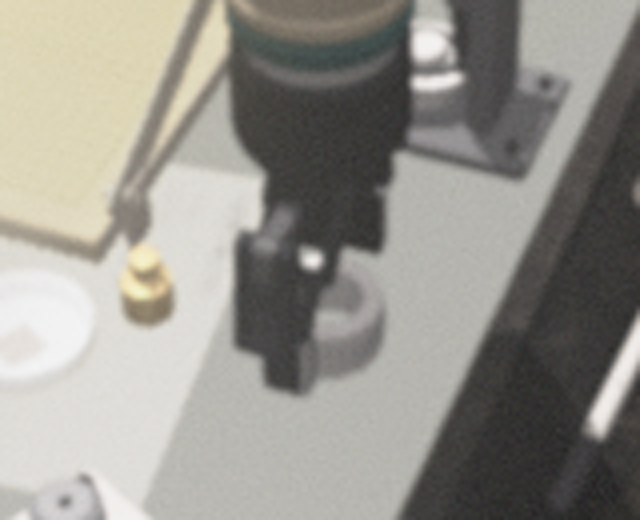

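The finger straddles the roller and its offset fits the jaw direction, so I'll close the gripper.

```bash
python3 -m jog '0 0 0 0 0 0 -1;0 0 0 0 0 0 -1;0 0 0 0 0 0 -1;0 0 0 0 0 0 -1;0 0 0 0 0 0 -1;0 0 0 0 0 0 -1'; python3 - <<'E'
from h import *
st();grab('side','s3')
d=dict(np.load('s3.npz'))
c=proj(d,[[554,-253,40]])[0].astype(int)
cv2.imwrite(f'pics/s3c.png',cv2.resize(d['image'][max(0,c[1]-70):c[1]+60,c[0]-80:c[0]+80,::-1],None,fx=4,fy=4,interpolation=cv2.INTER_CUBIC))
E
```

```text
clock: 4.25
eef_pos: [553.9, -252.1, 9.9]
tool_rot: [-3.141, -0.001, -0.241]
force: [-1.0, 1.0, 6.5]
width: 50.6
4.25 [ 553.9  -252.12    9.87] [-3.1414e+00 -1.0000e-03 -2.4100e-01] F [-1.   1.   6.5] T [0.25 0.28 0.06] w 50.6 q [ 0.03  0.97  0.61  1.79 -0.86  0.67 -0.67]
```

View pics/s3c.png

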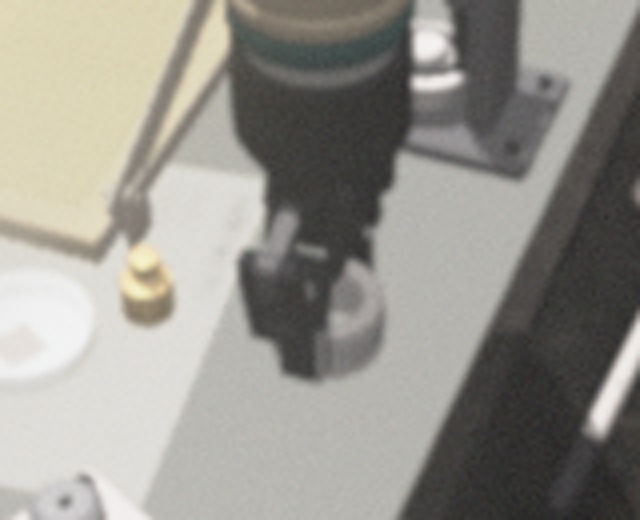

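```bash
python3 -m jog '0 0 -20 0 0 0 -1;0 0 -50 0 0 0 -1;0 0 -80 0 0 0 -1; 0 0 -80 0 0 0 -1'; python3 - <<'E'
from h import *
st(); plan([636,-99.5,92],-0.24)
E
```

```text
clock: 4.8
eef_pos: [555.0, -253.1, 91.9]
tool_rot: [3.14, -0.005, -0.241]
force: [0.4, 0.3, -2.4]
width: 50.5
4.8 [ 555.04 -253.13   91.91] [ 3.1401 -0.005  -0.2412] F [ 0.4  0.3 -2.4] T [-0.   -0.07 -0.02] w 50.5 q [-0.03  0.87  0.71  1.77 -0.76  0.8  -0.75]
from [ 555.  -253.1   91.9] [ 3.1401 -0.005  -0.2412] shift [ 4.190e+01 -1.685e+02 -1.000e-01] turn [ 0.08 -0.29 -0.07]
```

```bash
python3 -m jog '10 -40 0 0 -0.2 0 -1;20 -85 0 0 -0.3 0 -1;32 -130 0 0 -0.3 0 -1; 39 -158 0 0 -0.3 0 -1; 42 -168 0 0 -0.3 0 -1; 42 -168.5 0 0 -0.3 0 -1;42 -168.5 0 0 -0.3 0 -1'; python3 - <<'E'
from h import *
st();grab('side','s4');grab('top','t4');st()
for n in('s4','t4'):
    d=dict(np.load(n+'.npz'))
    c=proj(d,[[636,-100,80]])[0].astype(int)
    cv2.imwrite(f'pics/{n}c.png',cv2.resize(d['image'][max(0,c[1]-60):c[1]+60,c[0]-70:c[0]+70,::-1],None,fx=5,fy=5,interpolation=cv2.INTER_CUBIC))
E
```

```text
clock: 5.68
eef_pos: [633.6, -100.5, 88.9]
tool_rot: [3.14, 0.006, -0.244]
force: [-0.2, 0.4, -1.6]
width: 50.7
5.67 [ 633.6  -100.52   88.89] [ 3.1402  0.0056 -0.2439] F [-0.2  0.4 -1.6] T [-0.06  0.01 -0.03] w 50.7 q [-0.29  0.92  0.74  1.67 -0.77  0.88 -1.04]
5.78 [ 633.85 -100.31   88.98] [ 3.1407  0.0053 -0.244 ] F [-0.9  0.2 -0.9] T [ 0.02 -0.01  0.02] w 50.2 q [-0.29  0.92  0.74  1.66 -0.77  0.88 -1.04]
```

View pics/s4c.png

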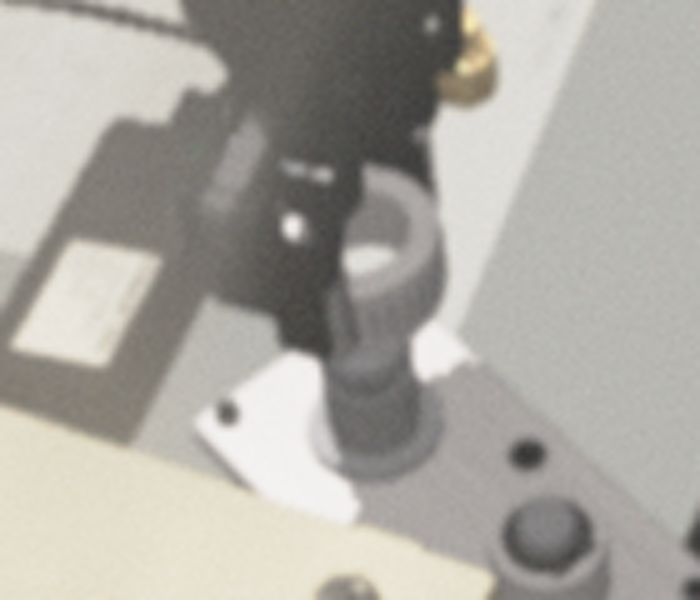

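View pics/t4c.png

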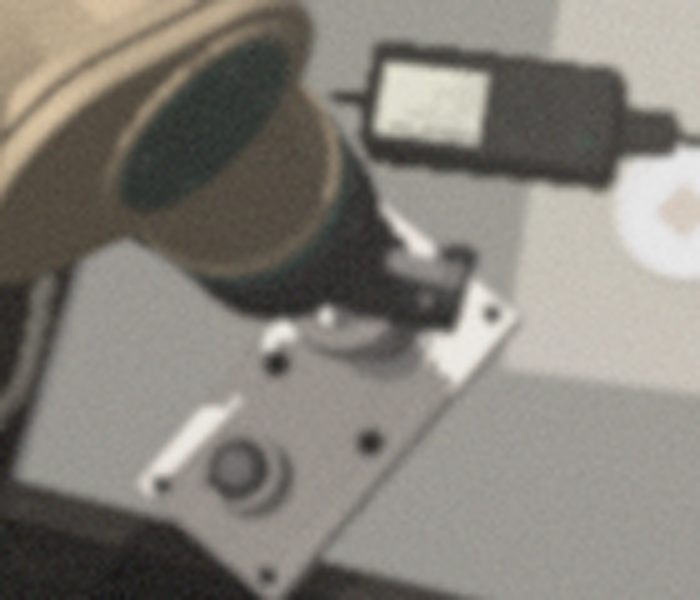

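```bash
python3 - <<'E'
from h import *
d=dict(np.load('s4.npz'))
c=proj(d,[[636,-100,80]])[0].astype(int); k=6
x0,y0=c[0]-60,c[1]-50
im=cv2.resize(d['image'][y0:y0+100,x0:x0+120,::-1],None,fx=k,fy=k,interpolation=cv2.INTER_CUBIC)
a=np.linspace(0,2*np.pi,80)
def circ(x,y,z,r,col):
    p=proj(d,np.c_[x+r*np.cos(a),y+r*np.sin(a),0*a+z]); p=((p-[x0,y0]+.5)*k).astype(int)
    cv2.polylines(im,[p],True,col,1)
X,Y,Z=633.3,-100.2,89-2.9
circ(X,Y,Z,26,(0,0,255));circ(X,Y,Z+28,26,(0,0,255));circ(X,Y,Z+28,16.5,(0,255,255))
AX,AY=635.7,-99.4
circ(AX,AY,69,11,(0,255,0));circ(AX,AY,65,15,(0,255,0));circ(AX,AY,23,15,(0,255,0));circ(AX,AY,23,22,(255,0,0));circ(AX,AY,19,22,(255,0,0))
cv2.imwrite('pics/s4m.png',im)
E
```

```text
(no output)
```

View pics/s4m.png

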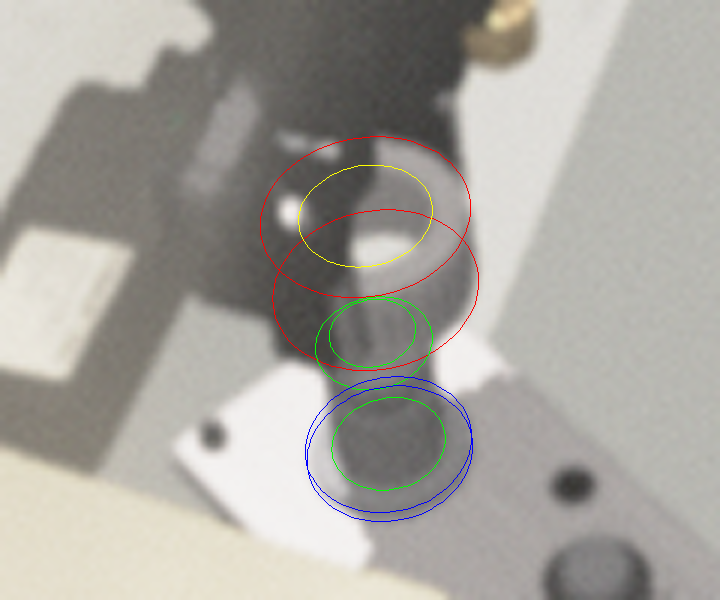

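```bash
cat >> h.py <<'E'
def overlay(d,ctr,half,k,circs,fn):
    c=proj(d,[ctr])[0].astype(int);x0,y0=c[0]-half[0],c[1]-half[1]
    im=cv2.resize(d['image'][y0:y0+2*half[1],x0:x0+2*half[0],::-1],None,fx=k,fy=k,interpolation=cv2.INTER_CUBIC)
    a=np.linspace(0,2*np.pi,120)
    for (x,y,z,r,col) in circs:
        p=proj(d,np.c_[x+r*np.cos(a),y+r*np.sin(a),0*a+z]); p=((p-[x0,y0]+.5)*k)
        cv2.polylines(im,[(p*16).astype(np.int32)],True,col,1,cv2.LINE_AA,4)
    cv2.imwrite(fn,im)
E
python3 - <<'E'
from h import *
d=dict(np.load('s4.npz'))
r=(0,0,255);y=(0,255,255);g=(0,255,0)
X,Y,Z=632.0,-100.0,85.5
overlay(d,[634,-100,100],(30,28),12,[(X,Y,Z,26,r),(X,Y,Z+28,26,r),(X,Y,Z+28,16.5,y),(X,Y,Z,16.5,y)],'pics/z1.png')
overlay(d,[634,-100,100],(30,28),12,[],'pics/z2.png')
E
```

```text
(no output)
```

View pics/z1.png

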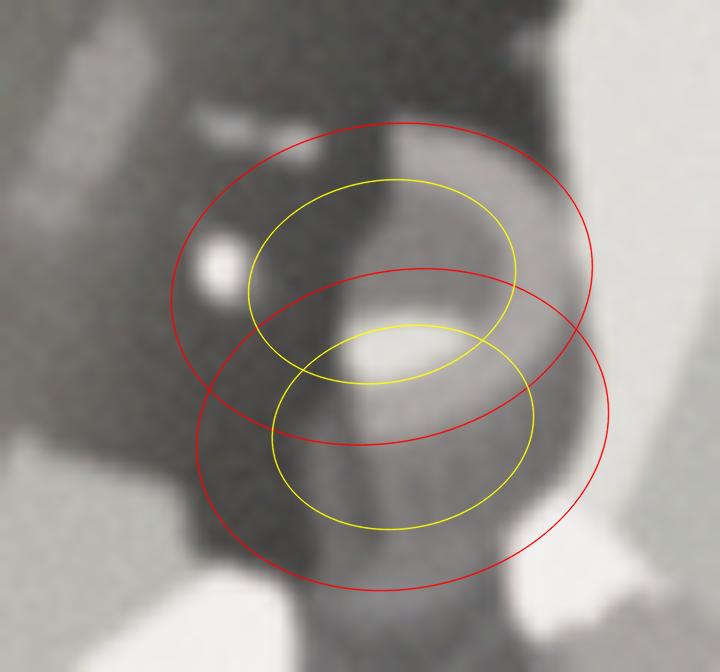

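View pics/z2.png

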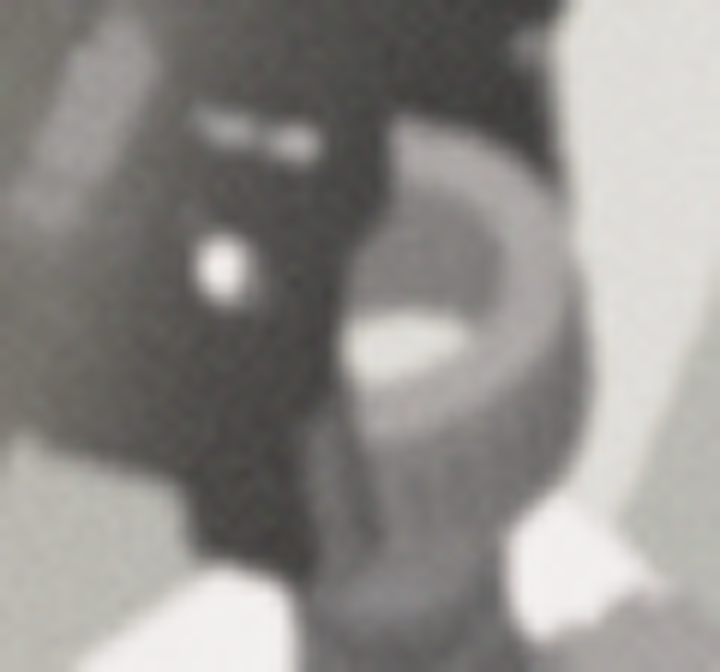

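```bash
python3 -c "
from h import *
plan([636,-99.4,66],-0.242)"
```

```text
from [ 633.9 -100.3   89. ] [ 3.1407  0.0053 -0.244 ] shift [ 2.  -1.4 23. ] turn [ 0.05  0.31 -0.12]
```

```bash
python3 -m jog '2 -1.4 5 0 0.3 0 -1; 2 -1.4 10 0 0.3 0 -1; 2 -1.4 14 0 0.3 0 -1; 2 -1.4 18 0 0.3 0 -1;  2 -1.4 22 0 0.3 0 -1; 2 -1.4 22 0 0.3 0 -1'; python3 -c "
from h import *
st();plan([636,-99.4,50],-0.242)
d=grab('side','s5');overlay(d,[636,-100,80],(50,45),7,[],'pics/s5c.png')"
```

```text
clock: 6.52
eef_pos: [636.6, -98.1, 66.7]
tool_rot: [3.141, -0.0, -0.242]
force: [-0.4, -0.8, -1.4]
width: 50.8
6.53 [636.62 -98.07  66.73] [ 3.1407e+00 -1.0000e-04 -2.4150e-01] F [-0.4 -0.8 -1.4] T [-0.23  0.15  0.04] w 50.8 q [-0.29  0.95  0.72  1.67 -0.8   0.84 -1.03]
from [636.6 -98.1  66.7] [ 3.1407e+00 -1.0000e-04 -2.4150e-01] shift [-0.3  1.4 16.7] turn [ 0.05 -0.01  0.03]
```

View pics/s5c.png

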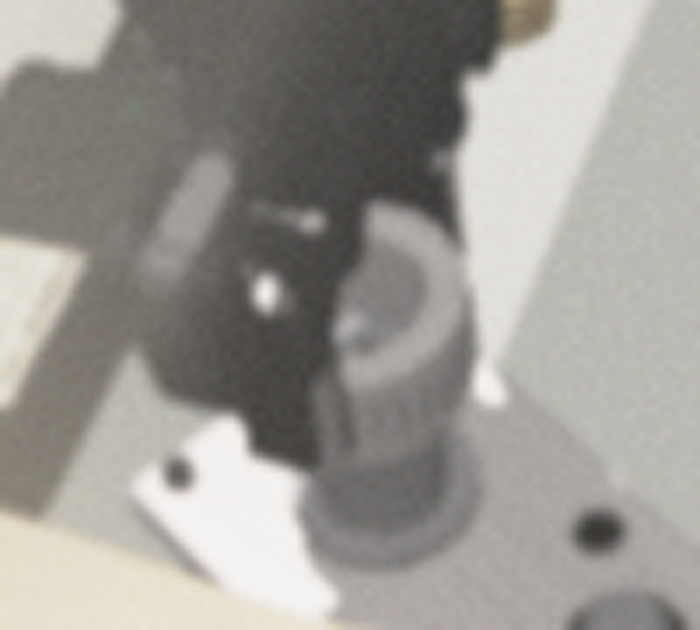

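```bash
python3 -m jog '-0.2 1.2 3 0 0 0 -1; -0.2 1.2 6 0 0 0 -1; -0.2 1.2 9 0 0 0 -1; -0.2 1.2 12 0 0 0 -1'; python3 -c "
from h import *
st();plan([636,-99.4,26],-0.242)"
```

```text
clock: 7.08
eef_pos: [636.3, -98.5, 54.5]
tool_rot: [3.142, 0.0, -0.241]
force: [-0.5, -0.1, -0.5]
width: 50.8
7.08 [636.26 -98.48  54.5 ] [ 3.1416e+00  1.0000e-04 -2.4110e-01] F [-0.5 -0.1 -0.5] T [-0.2   0.07 -0.02] w 50.8 q [-0.28  0.96  0.7   1.68 -0.81  0.82 -1.01]
from [636.3 -98.5  54.5] [ 3.1416e+00  1.0000e-04 -2.4110e-01] shift [-0.   1.  28.5] turn [0.   0.01 0.05]
```

```bash
python3 -m jog '0 0.4 4 0 0 0 -1; 0 0.4 8 0 0 0 -1; 0 0.4 12 0 0 0 -1; 0 0.4 16 0 0 0 -1; 0 0.4 20 0 0 0 -1; 0 0.4 24 0 0 0 -1'; python3 -c "
from h import *
st();plan([636,-99.4,26],-0.242)"
```

```text
clock: 7.82
eef_pos: [636.2, -98.9, 30.5]
tool_rot: [-3.142, -0.0, -0.241]
force: [0.1, -0.3, -2.0]
width: 50.5
7.83 [636.2  -98.92  30.52] [-3.1416 -0.     -0.2412] F [ 0.1 -0.3 -2. ] T [ 0.01 -0.01 -0.01] w 50.5 q [-0.27  0.99  0.68  1.68 -0.84  0.78 -0.99]
from [636.2 -98.9  30.5] [-3.1416 -0.     -0.2412] shift [-0.1  0.5  4.5] turn [-0.   -0.    0.05]
```

```bash
python3 -m jog '0 0 2 0 0 0 -1; 0 0 3 0 0 0 -1; 0 0 4 0 0 0 -1; 0 0 4.6 0 0 0 -1; 0 0 5 0 0 0 -1'; python3 -c "
from h import *
st()
d=grab('side','s6');overlay(d,[636,-100,60],(50,45),7,[],'pics/s6c.png')"
```

```text
clock: 8.45
eef_pos: [636.2, -98.9, 25.8]
tool_rot: [-3.142, -0.0, -0.241]
force: [0.6, -0.3, -0.7]
width: 50.4
8.45 [636.23 -98.91  25.81] [-3.1416e+00 -1.0000e-04 -2.4120e-01] F [ 0.6 -0.3 -0.7] T [-0.03  0.02  0.06] w 50.4 q [-0.26  1.    0.67  1.68 -0.84  0.78 -0.99]
```

View pics/s6c.png

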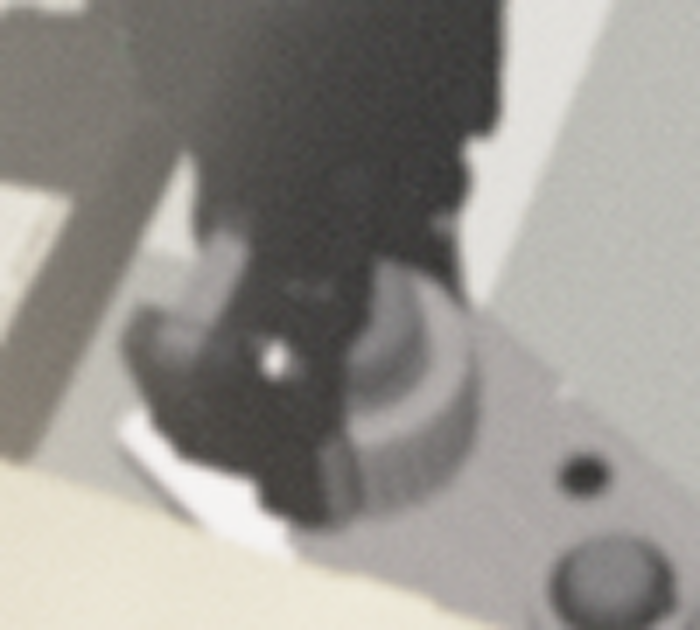

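```bash
python3 -m jog '0 0 0.5 0 0 0 -1; 0 0 1 0 0 0 -1; 0 0 1 0 0 0 -1'
```

```text
clock: 8.88
eef_pos: [636.3, -98.9, 25.6]
tool_rot: [-3.141, -0.0, -0.241]
force: [-1.6, 0.7, 6.0]
width: 50.6
```

```bash
python3 -m jog '0 0 0 0 0 0 0.2; 0 0 0 0 0 0 0.4;0 0 0 0 0 0 0.6;0 0 0 0 0 0 0.6'; python3 -c "
from h import *
st()
d=grab('side','s7');overlay(d,[636,-100,60],(50,45),7,[],'pics/s7c.png')"
```

```text
clock: 9.38
eef_pos: [636.1, -98.9, 24.5]
tool_rot: [3.141, 0.0, -0.241]
force: [0.6, 0.4, 0.4]
width: 68.3
9.38 [636.14 -98.95  24.54] [ 3.1414e+00  2.0000e-04 -2.4120e-01] F [0.6 0.4 0.4] T [-0.01  0.01  0.03] w 68.3 q [-0.26  1.    0.67  1.68 -0.85  0.77 -0.99]
```

View pics/s7c.png

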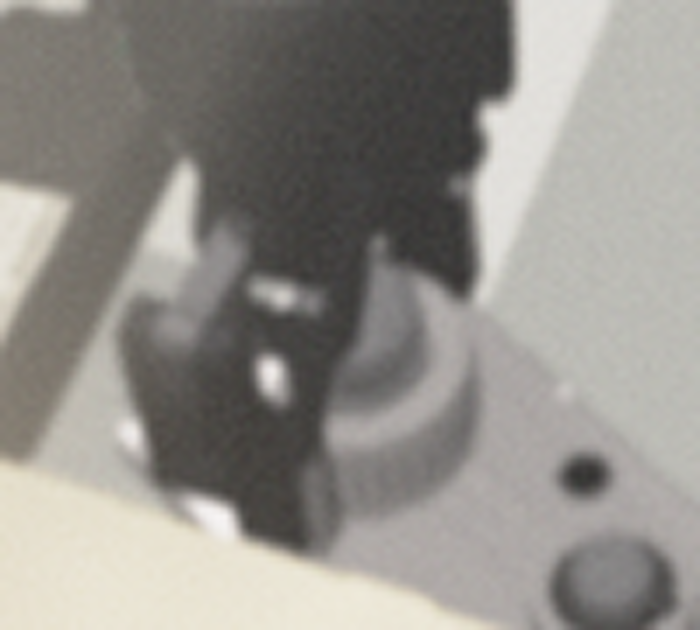

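```bash
python3 -m jog '0 0 -15 0 0 0 0.6; 0 0 -45 0 0 0 0.6; 0 0 -90 0 0 0 1; 0 0 -140 0 0 0 1; 0 0 -190 0 0 0 1;0 0 -225 0 0 0 1;0 0 -225 0 0 0 1'; cat > pl.py <<'E'
from h import *
def draw(d,px,py,yaw,fn,k=5,half=(60,60),z0=41,ctr=None,sq=0.0):
    c=proj(d,[ctr if ctr is not None else [px,py,120]])[0].astype(int);x0,y0=c[0]-half[0],c[1]-half[1]
    im=cv2.resize(d['image'][y0:y0+2*half[1],x0:x0+2*half[0],::-1],None,fx=k,fy=k,interpolation=cv2.INTER_CUBIC)
    R=Ro.from_euler('z',yaw).as_matrix()
    def pl(L,col,closed=True):
        p=proj(d,np.array(L)@R.T+[px,py,z0]); p=((p-[x0,y0]+.5)*k)
        cv2.polylines(im,[(p*16).astype(np.int32)],closed,col,1,cv2.LINE_AA,4)
    for s in(1,-1):
        pl([[x,s*(26.5+(z-135)*.1-sq*(z-62)),z] for x,z in((7,102),(7,168),(-7,168),(-7,102))],(0,0,255))
    a=np.linspace(0,2*np.pi,60)
    pl(np.c_[19+21*np.cos(a),21*np.sin(a),0*a+3],(0,255,255))
    pl(np.c_[19+13.5*np.cos(a),13.5*np.sin(a),0*a+3],(0,255,255))
    pl(np.c_[19+11.5*np.cos(a),11.5*np.sin(a),0*a+8],(0,255,0))
    cv2.imwrite(fn,im)
E
python3 - <<'E'
from pl import *
st()
draw(dict(np.load('side0.npz')),508,-410,-.24,'pics/m1.png')
draw(dict(np.load('top0.npz')),509.2,-413.1,-.24,'pics/m2.png',k=7,half=(40,40))
E
```

```text
clock: 10.3
eef_pos: [637.7, -100.2, 254.1]
tool_rot: [-3.141, -0.007, -0.242]
force: [-0.6, 0.2, -0.2]
width: 85.3
10.3 [ 637.67 -100.16  254.14] [-3.1414 -0.0069 -0.2416] F [-0.6  0.2 -0.2] T [ 0.01 -0.03 -0.04] w 85.3 q [-0.36  0.75  0.88  1.53 -0.61  1.16 -1.17]
```

View pics/m1.png

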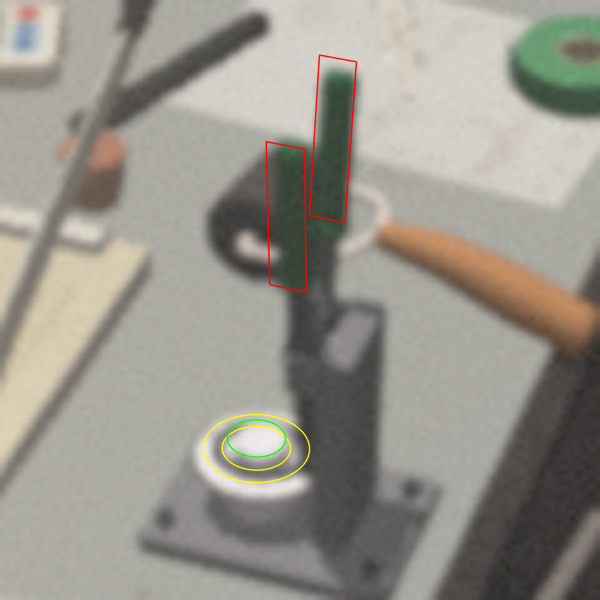

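View pics/m2.png

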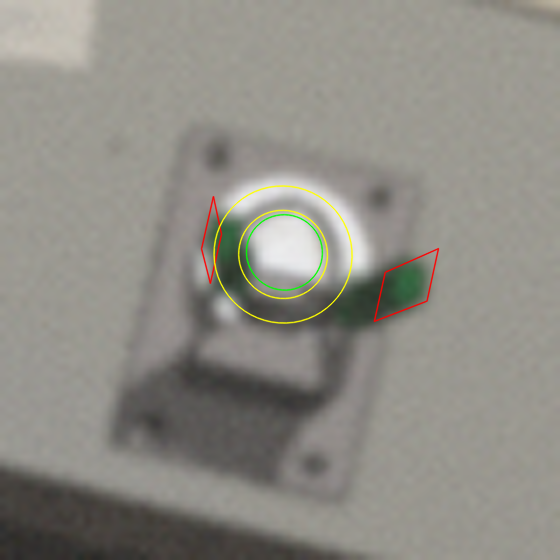

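```bash
python3 - <<'E'
from pl import *
for n in('top0','side0'):
    d=dict(np.load(n+'.npz'));P=cloud(d)
    m=(P[...,2]>120)&(P[...,1]<-80)&(P[...,1]>-520)&(P[...,0]<700)&(P[...,0]>350)
    q=P[m];H,_,_=np.histogram2d(q[:,0],q[:,1],bins=[np.arange(350,701,50),np.arange(-520,-79,40)]);print(n,len(q));print(H.astype(int))
plan([507.5,-410.5,245],-0.24)
E
```

```text
top0 307
[[ 0  0  0  0  0  0  0  0  0  0  0]
 [ 0  0  0  0  0  0  0  0  0  0  0]
 [ 0  1 52  0  0  0  0  0  0  0  0]
 [ 0  2 80 73  0  0  0  0  0  0  0]
 [28  0  0  0  0  0  0  0  0  0  0]
 [38 33  0  0  0  0  0  0  0  0  0]
 [ 0  0  0  0  0  0  0  0  0  0  0]]
side0 677
[[  0   0   0   0   0   0   0   0   0   0   0]
 [  0   0   0   0   0   0   0   0   0   0   0]
 [  0   0 134   0   0   0   0   0   0   0   0]
 [  0   0 154 273   0   0   0   0   0   0   0]
 [ 36   0   0   0   0   0   0   0   0   0   0]
 [ 43  37   0   0   0   0   0   0   0   0   0]
 [  0   0   0   0   0   0   0   0   0   0   0]]
from [ 637.7 -100.2  254.1] [-3.1414 -0.0069 -0.2416] shift [-52.2 332.5   8.7] turn [-0.01 -0.4  -0.09]
```

```bash
python3 -m jog '-9 58 0 0 0 0 1; -18 116 2 0 -0.2 0 1; -27 174 4 0 -0.4 0 1; -36 232 6 0 -0.4 0 1; -45 285 8 0 -0.4 0 1; -50 318 8 0 -0.4 0 1; -52 332 8 0 -0.4 0 1; -52 332.5 8 0 -0.4 0 1'; python3 -m jog '0 0 0 0 0 0 1;0 0 0 0 0 0 1'; python3 - <<'E'
from pl import *
st()
plan([507.5,-410.5,160],-0.24)
d=grab('side','s8');draw(d,507.5,-410.5,-.24,'pics/s8c.png',k=5,ctr=[507,-410,190])
d=grab('top','t8');cv2.imwrite('pics/t8c.png',d['image'][100:340,220:520,::-1])
E
```

```text
clock: 11.3
eef_pos: [506.1, -409.3, 241.4]
tool_rot: [-3.141, 0.007, -0.242]
force: [0.5, 0.3, -0.4]
width: 85.4
clock: 11.55
eef_pos: [507.6, -407.5, 241.6]
tool_rot: [-3.141, 0.007, -0.238]
force: [-0.0, -0.1, 0.4]
width: 85.7
11.55 [ 507.55 -407.54  241.58] [-3.1405  0.007  -0.2384] F [-0.  -0.1  0.4] T [-0.08 -0.02  0.01] w 85.7 q [ 0.19  0.76  0.83  1.51 -0.58  1.14 -0.68]
from [ 507.6 -407.5  241.6] [-3.1405  0.007  -0.2384] shift [ 1.2  3.  81.6] turn [-0.06  0.4   0.09]
```

View pics/s8c.png

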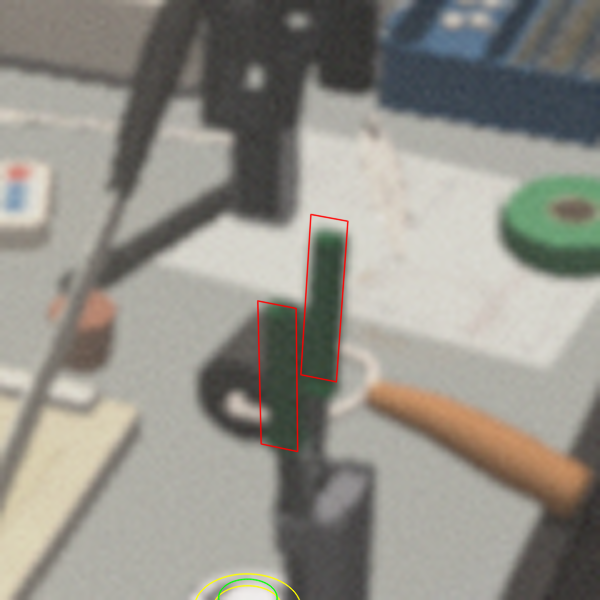

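View pics/t8c.png

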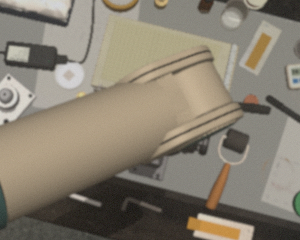

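```bash
python3 -m jog '0.6 3.8 25 0 0.4 0 1; 0.6 3.8 50 0 0.4 0 1; 0.6 3.8 70 0 0.4 0 1; 0.6 3.8 82 0 0.4 0 1; 0.6 3.8 85 0 0.4 0 0.7; 0.6 3.8 85 0 0.4 0 0.6'; python3 - <<'E'
from pl import *
st()
d=grab('side','s9');draw(d,507,-411.5,-.24,'pics/s9c.png',k=7,half=(45,42),ctr=[507,-410,180])
s=ctrl.read_state();R=Ro.from_euler('xyz',s['tool_rot'])
P=cloud(d);im=d['image'].astype(int)
L=R.inv().apply((P-s['eef_pos']).reshape(-1,3)).reshape(P.shape)
g=(im[...,1]>im[...,0]+12)&(im[...,1]>im[...,2]+4)
m=(abs(L[...,0])<25)&(abs(L[...,1])<70)&(L[...,2]>-60)&(L[...,2]<20)
for nm,mm in(('green',m&g),('other',m&~g)):
    q=L[mm]
    for z0 in range(-50,15,10):
        k=q[(q[:,2]>z0)&(q[:,2]<=z0+10)]
        if len(k)>5:
            for sg in(1,-1):
                kk=k[sg*k[:,1]>0]
                if len(kk)>4: print(nm,z0,sg,len(kk),'x',np.round(np.percentile(kk[:,0],[5,50,95]),1),'y',np.round(np.percentile(kk[:,1],[5,50,95]),1))
E
```

```text
clock: 12.4
eef_pos: [505.6, -413.4, 157.2]
tool_rot: [3.141, -0.001, -0.241]
force: [-0.4, 0.7, 0.4]
width: 68.3
12.4 [ 505.57 -413.42  157.2 ] [ 3.1411e+00 -6.0000e-04 -2.4120e-01] F [-0.4  0.7  0.4] T [ 0.01  0.01 -0.02] w 68.3 q [ 0.23  0.84  0.76  1.59 -0.66  0.98 -0.61]
green -40 1 8 x [-6.4 -5.  -1.4] y [14.2 15.6 17.9]
green -30 1 21 x [-6.4 -3.  -0.8] y [14.  15.4 18.4]
green -20 1 17 x [-5.3 -2.7  0.1] y [10.7 13.8 16.1]
green -10 1 16 x [-5.9 -2.9 -0.1] y [10.9 13.2 16. ]
green 0 1 21 x [-6.7 -3.4  0.1] y [ 9.4 11.5 14.3]
green 10 1 10 x [-6.5 -3.7  0.1] y [ 8.9 11.4 13.9]
green 10 -1 16 x [-6.6 -2.1  4. ] y [-27.1 -25.1 -22.9]
other -50 1 38 x [-11.3  -6.   -0.5] y [18.4 35.1 39.5]
other -50 -1 12 x [-12.  -10.    1.9] y [-48.7 -42.6 -36.6]
other -40 1 35 x [-11.2  -7.2  -3.2] y [16.4 33.9 37.8]
other -40 -1 66 x [-11.   -3.8   6.6] y [-49.2 -45.7 -36.6]
other -30 1 35 x [-11.4  -7.3   0.9] y [13.9 33.9 38.2]
other -30 -1 57 x [-10.9  -2.5  10.2] y [-49.8 -45.2 -37.4]
other -20 1 31 x [-11.2  -6.7   2.4] y [13.5 33.2 37.8]
other -20 -1 47 x [-10.7  -4.   10.4] y [-47.8 -44.7 -37.6]
other -10 1 16 x [-8.4 -5.9  1.9] y [11.8 15.3 36.4]
other -10 -1 12 x [-9.3 -0.5  7.4] y [-42.7 -40.2 -38.5]
other 0 1 11 x [-7.5 -6.   1.4] y [ 9.9 14.8 18.5]
other 0 -1 17 x [-6.9 -1.9  5.8] y [-27.1 -25.4 -23.1]
other 10 1 17 x [-7.8 -1.7  2.7] y [ 9.4 11.5 16.4]
other 10 -1 14 x [-7.4  0.8  6.1] y [-27.9 -25.  -16.4]
```

View pics/s9c.png

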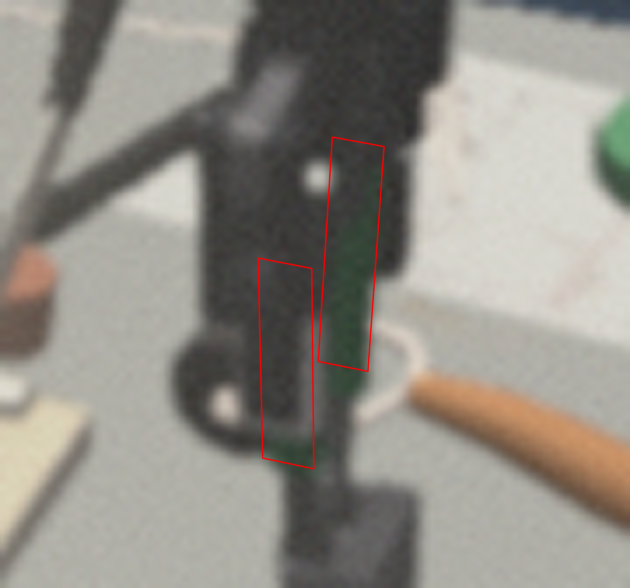

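```bash
python3 -m jog '-0.3 -0.8 1 0 0 0 0.5; -0.3 -0.8 1 0 0 0 0.4; -0.3 -0.8 1 0 0 0 0.3; -0.3 -0.8 1 0 0 0 0.22; -0.3 -0.8 1 0 0 0 0.22'; python3 - <<'E'
from pl import *
st()
d=grab('side','s10');draw(d,507,-412.5,-.24,'pics/s10c.png',k=7,half=(45,42),ctr=[507,-410,180])
E
```

```text
clock: 13.08
eef_pos: [505.7, -412.7, 156.9]
tool_rot: [3.141, -0.002, -0.241]
force: [-0.6, 1.0, 6.0]
width: 51.6
13.07 [ 505.68 -412.7   156.86] [ 3.141e+00 -1.600e-03 -2.412e-01] F [-0.6  1.   6. ] T [ 0.21  0.07 -0.04] w 51.6 q [ 0.23  0.84  0.76  1.6  -0.66  0.98 -0.61]
```

View pics/s10c.png

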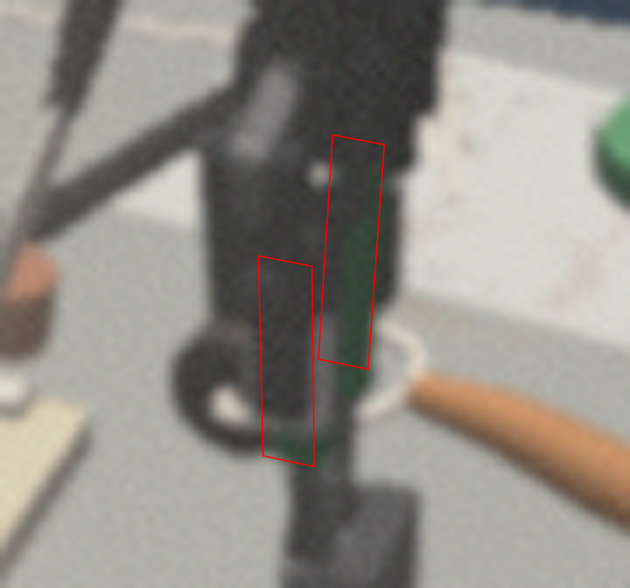

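```bash
python3 -m jog '0 0 0 0 0 0 0.1; 0 0 0 0 0 0 0; 0 0 0 0 0 0 -0.1; 0 0 0 0 0 0 -1; 0 0 0 0 0 0 -1; 0 0 0 0 0 0 -1;0 0 0 0 0 0 -1'; python3 - <<'E'
from pl import *
st()
d=grab('side','s11');draw(d,507,-412.5,-.24,'pics/s11c.png',k=6,half=(50,50),ctr=[507,-410,100],sq=.1)
d=grab('top','t11')
E
```

```text
clock: 14.0
eef_pos: [505.9, -411.2, 158.8]
tool_rot: [-3.139, -0.002, -0.241]
force: [-2.5, 6.2, 18.5]
width: 36.3
14.0 [ 505.91 -411.21  158.85] [-3.1386e+00 -2.0000e-03 -2.4070e-01] F [-2.5  6.2 18.5] T [1.8  0.63 0.02] w 36.3 q [ 0.23  0.83  0.76  1.6  -0.66  0.99 -0.61]
```

View pics/s11c.png

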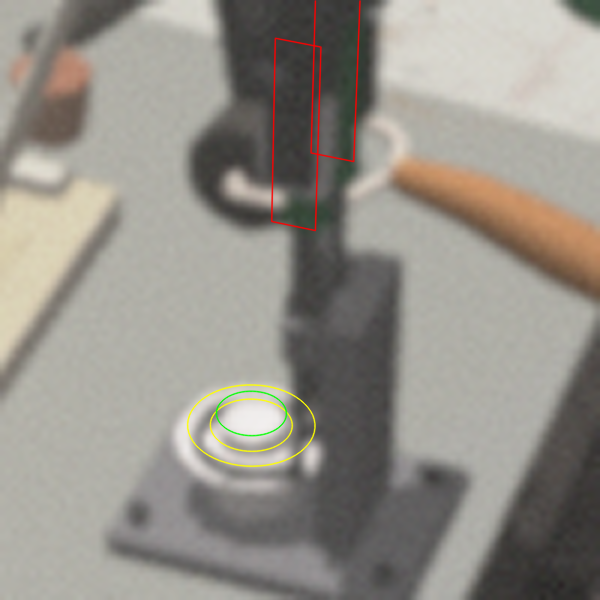

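```bash
python3 -m jog '0 0 -2 0 0 0 -1; 0 0 -5 0 0 0 -1; 0 0 -10 0 0 0 -1; 0 0 -15 0 0 0 -1'; python3 - <<'E'
from pl import *
st()
E
```

```text
clock: 14.6
eef_pos: [505.0, -412.3, 170.6]
tool_rot: [3.141, 0.001, -0.241]
force: [0.8, 0.4, -2.0]
width: 35.9
14.6 [ 504.99 -412.31  170.59] [ 3.1414e+00  8.0000e-04 -2.4140e-01] F [ 0.8  0.4 -2. ] T [-0.06 -0.02 -0.02] w 35.9 q [ 0.22  0.82  0.77  1.58 -0.65  1.01 -0.62]
```

```bash
python3 -m jog '0 0 -20 0 0 0 -1; 0 0 -45 0 0 0 -1; 0 0 -70 0 0 0 -1; 0 0 -85 0 0 0 -1; 0 0 -85 0 0 0 -1;0 0 -85 0 0 0 -1'; python3 - <<'E'
from pl import *
st()
d=grab('side','s12');draw(d,506,-411.5,-.24,'pics/s12c.png',k=6,half=(50,50),ctr=[507,-410,140],sq=.1,z0=41+98.5)
st()
E
```

```text
clock: 15.35
eef_pos: [505.1, -411.6, 254.9]
tool_rot: [-3.141, 0.001, -0.241]
force: [0.3, 0.1, -1.5]
width: 35.4
15.35 [ 505.05 -411.62  254.95] [-3.1406e+00  1.2000e-03 -2.4110e-01] F [ 0.3  0.1 -1.5] T [-0.03 -0.03 -0.03] w 35.4 q [ 0.2   0.74  0.83  1.5  -0.57  1.16 -0.68]
15.4 [ 504.97 -411.58  254.69] [-3.1405e+00  1.7000e-03 -2.4120e-01] F [ 0.8  0.2 -2.1] T [0.02 0.04 0.02] w 35.7 q [ 0.2   0.74  0.83  1.5  -0.57  1.16 -0.68]
```

View pics/s12c.png

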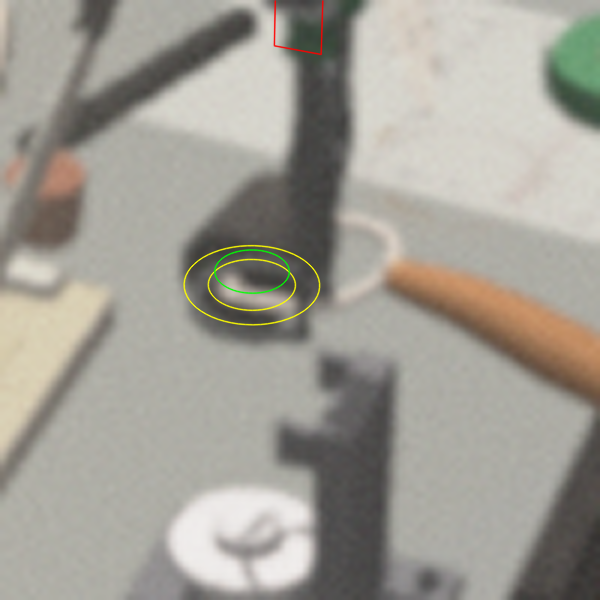

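```bash
python3 - <<'E'
from pl import *
plan([618,-94.6,215],-0.241)
E
```

```text
from [ 505.  -411.6  254.7] [-3.1405e+00  1.7000e-03 -2.4120e-01] shift [  34.1 -334.8   40. ] turn [-0.06  0.1  -0.01]
```

```bash
python3 -m jog '4 -40 0 0 0 0 -1; 9 -90 0 0 0 0 -1; 15 -145 0 0 0 0 -1; 20 -200 5 0 0 0 -1; 26 -255 13 0 0 0 -1; 31 -300 25 0 0 0 -1; 33 -325 35 0 0 0 -1; 34 -334 40 0 0 0 -1';  python3 -m jog '0 0 0 0 0 0 -1;0 0 0 0 0 0 -1';python3 - <<'E'
from pl import *
st()
d=grab('side','s13');draw(d,618.7,-94.8,-.241,'pics/s13c.png',k=6,half=(60,50),ctr=[630,-98,90],sq=.1,z0=215-117.8)
d=grab('top','t13');draw(d,618.7,-94.8,-.241,'pics/t13c.png',k=6,half=(50,50),ctr=[630,-98,90],sq=.1,z0=215-117.8)
st()
E
```

```text
clock: 16.4
eef_pos: [617.8, -94.9, 214.4]
tool_rot: [3.141, 0.002, -0.24]
force: [0.5, 0.1, -1.8]
width: 35.7
clock: 16.65
eef_pos: [617.6, -98.9, 216.5]
tool_rot: [3.14, -0.001, -0.245]
force: [0.1, -0.2, -1.8]
width: 35.7
16.65 [617.55 -98.87 216.48] [ 3.1401e+00 -1.0000e-03 -2.4470e-01] F [ 0.1 -0.2 -1.8] T [-0.04  0.01  0.01] w 35.7 q [-0.36  0.76  0.86  1.62 -0.64  1.06 -1.13]
16.75 [617.76 -98.2  216.5 ] [ 3.1409e+00 -1.0000e-03 -2.4410e-01] F [ 0.1  0.1 -2.2] T [-0.03  0.    0.06] w 35.4 q [-0.36  0.76  0.86  1.62 -0.64  1.06 -1.13]
```

View pics/s13c.png

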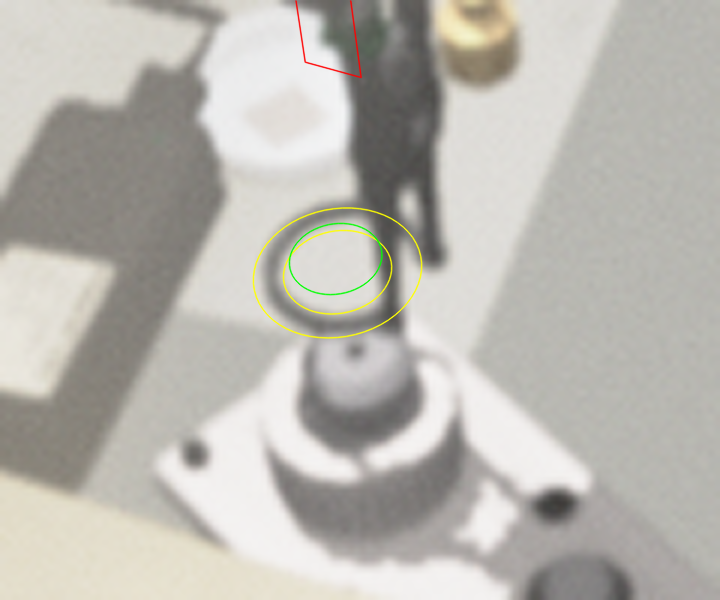

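View pics/t13c.png

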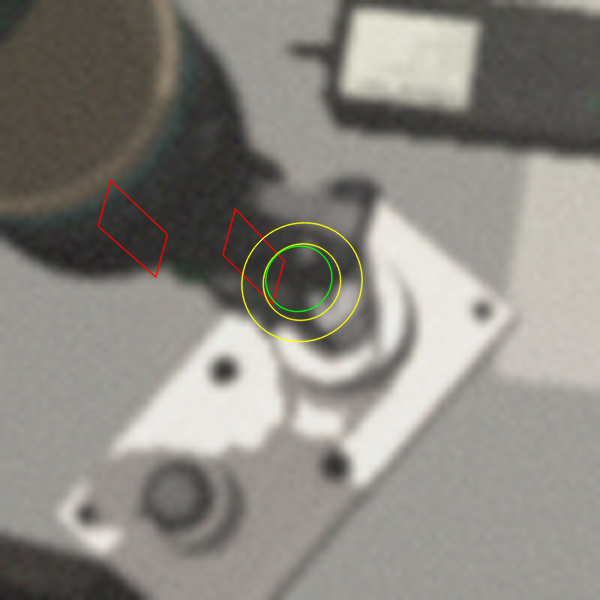

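```bash
cat >> h.py <<'E'
def ringfit(d,z,x,y,fn,res=0.2,half=32,rr=(14.5,23.5)):
    im=rect(d,z,x-half,x+half,y-half,y+half,res)
    g=cv2.GaussianBlur(cv2.cvtColor(im,cv2.COLOR_RGB2GRAY),(0,0),2)
    cv2.imwrite(fn,cv2.resize(im[:,:,::-1],None,fx=1.8,fy=1.8))
    return g
E
python3 - <<'E'
from pl import *
st()
d=grab('side','s14')
g=ringfit(d,100.2,636,-102,'pics/rf.png');print(g.shape)
st()
E
```

```text
16.75 [617.76 -98.2  216.5 ] [ 3.1409e+00 -1.0000e-03 -2.4410e-01] F [ 0.1  0.1 -2.2] T [-0.03  0.    0.06] w 35.4 q [-0.36  0.76  0.86  1.62 -0.64  1.06 -1.13]
(320, 320)
16.8 [617.85 -97.78 216.41] [ 3.1412e+00 -9.0000e-04 -2.4360e-01] F [ 0.1 -0.7 -2.9] T [-0.    0.01 -0.03] w 35.7 q [-0.36  0.76  0.86  1.62 -0.64  1.06 -1.13]
```

View pics/rf.png

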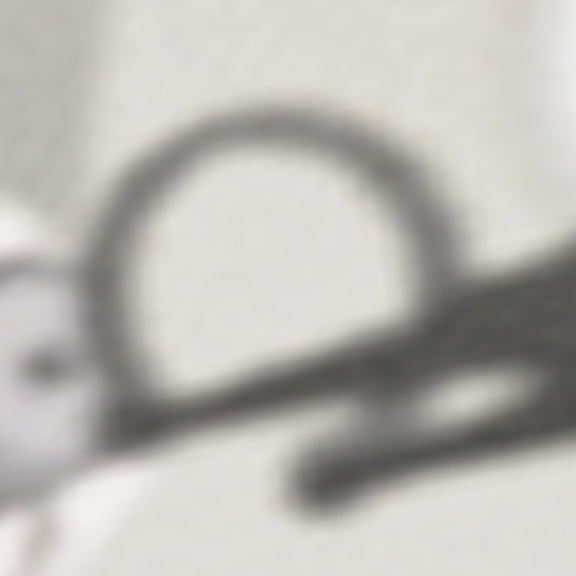

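```bash
cat >> h.py <<'E'
from scipy.optimize import least_squares
def ring3d(d,x,y,z0,z1,rr=(15,23),thr=130):
    P=cloud(d);g=cv2.cvtColor(d['image'],cv2.COLOR_RGB2GRAY)
    r=np.hypot(P[...,0]-x,P[...,1]-y)
    m=(r>rr[0])&(r<rr[1])&(P[...,2]>z0)&(P[...,2]<z1)&(g<thr)
    return P[m]
E
python3 - <<'E'
from pl import *
d=dict(np.load('s14.npz'))
q=ring3d(d,636,-101,90,112)
q=q[(q[:,0]-636)*.97-(q[:,1]+101)*.24>-8]
print(len(q),q.mean(0),np.median(q[:,2]),np.percentile(q[:,2],[5,25,75,95]))
# plane
A=np.c_[q[:,:2]-q[:,:2].mean(0),np.ones(len(q))];c,*_=np.linalg.lstsq(A,q[:,2],rcond=None);print('plane',c)
f=lambda p:np.hypot(q[:,0]-p[0],q[:,1]-p[1])-p[2]
s=least_squares(f,[636,-101,18.5],loss='soft_l1');print('circ',s.x)
P=cloud(d)
for nm,(x,y,r0,r1,z0,z1) in dict(axtop=(636,-99,0,9,60,80),roltop=(636,-99,19,24,44,60),plate=(605,-75,0,12,5,30)).items():
    r=np.hypot(P[...,0]-x,P[...,1]-y);m=(r>=r0)&(r<r1)&(P[...,2]>z0)&(P[...,2]<z1);k=P[m]
    print(nm,m.sum(),np.round(np.median(k,0),2),np.round(k.mean(0),2))
E
```

```text
21 [639.05229634 -97.27904718 100.53162543] 100.56979984998377 [ 98.9932102   99.9627407  101.1079829  102.18082683]
plane [ 1.81989961e-02 -2.72916617e-03  1.00531625e+02]
circ [634.7943747  -99.90896616  19.25448345]
axtop 80 [635.35 -98.03  68.4 ] [635.65 -98.15  68.45]
roltop 164 [628.48 -91.11  50.  ] [633.61 -93.02  49.86]
plate 154 [605.2  -74.47  17.9 ] [605.35 -74.64  18.03]
```

```bash
python3 -m jog '0 0 0 0 0 0 -1;0 0 0 0 0 0 -1;0 0 0 0 0 0 -1'; python3 - <<'E'
from pl import *
st()
d=grab('side','s15')
g=ringfit(d,100.2,636,-99,'pics/rf2.png');ringfit(d,69,636,-99,'pics/rf2a.png')
st()
P=cloud(d);
# tilt: pliers body dark pts
im=d['image'].astype(int)
m=(im.max(-1)<110)&(P[...,2]>105)&(P[...,2]<165)&(abs(P[...,0]-618)<20)&(abs(P[...,1]+97)<25)
q=P[m];print(m.sum())
for z0 in range(105,165,10):
    k=q[(q[:,2]>=z0)&(q[:,2]<z0+10)]
    if len(k)>4: print(z0,len(k),np.round(np.percentile(k[:,0],[5,50,95]),1),np.round(np.percentile(k[:,1],[5,50,95]),1))
draw(d,618.5,-98.5,-.241,'pics/s15c.png',k=5,half=(60,60),ctr=[625,-98,140],sq=.1,z0=98.7)
E
```

```text
clock: 17.18
eef_pos: [618.1, -96.0, 215.8]
tool_rot: [-3.142, -0.0, -0.241]
force: [-1.7, 0.5, -1.3]
width: 35.7
17.18 [618.06 -96.03 215.83] [-3.1415 -0.     -0.2412] F [-1.7  0.5 -1.3] T [-0.02 -0.01 -0.08] w 35.7 q [-0.37  0.76  0.86  1.62 -0.64  1.06 -1.13]
17.23 [618.06 -95.95 215.78] [-3.1415e+00  1.0000e-04 -2.4110e-01] F [ 0.  -0.2 -2.5] T [-0.01 -0.01 -0.01] w 35.5 q [-0.37  0.76  0.86  1.62 -0.64  1.06 -1.13]
192
105 14 [613.3 615.  620.2] [-103.1 -101.9  -81.5]
115 16 [612.7 614.9 620.4] [-103.7 -101.4  -81.1]
125 27 [613.2 616.9 619.9] [-102.   -83.8  -81. ]
135 19 [612.6 618.9 622.7] [-100.3  -82.1  -80.9]
145 53 [609.8 615.  621.7] [-98.9 -82.4 -79.6]
155 63 [609.1 613.6 622.8] [-100.1  -83.9  -79.7]
```

View pics/rf2.png

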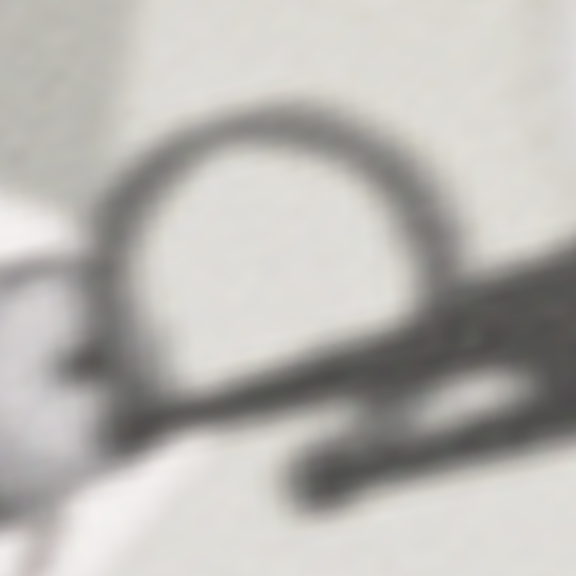

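View pics/rf2a.png

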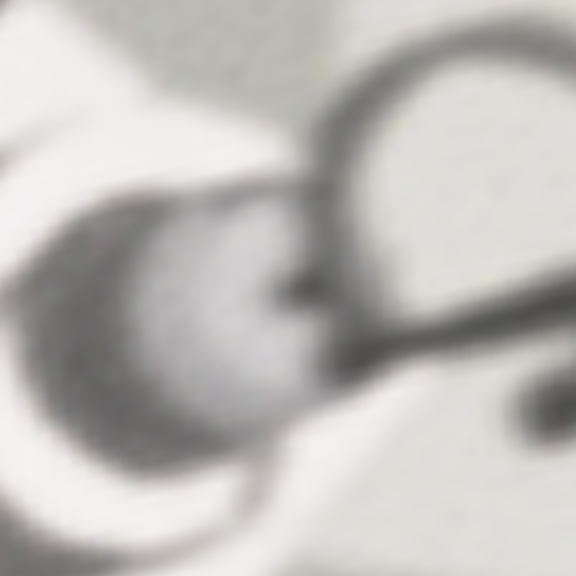

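View pics/s15c.png

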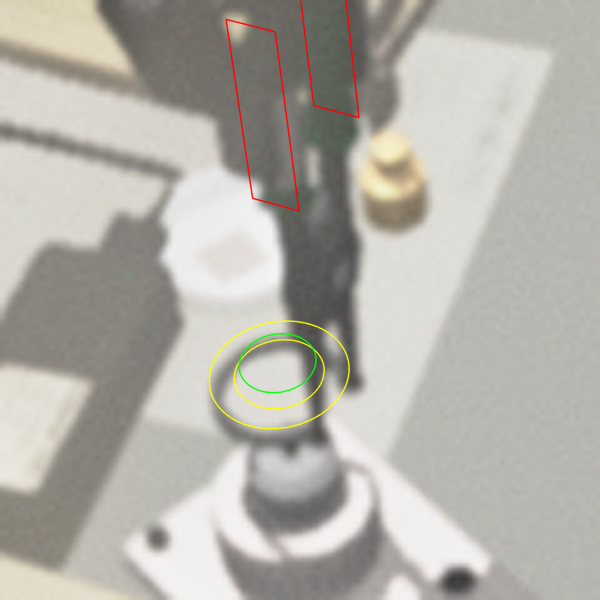

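```bash
python3 -m jog '-0.2 -1 5 -0.9 0 0 -1;-0.2 -1 12 -0.9 0 0 -1;-0.2 -1 15 -0.9 0 0 -1;-0.2 -1 15 -0.9 0 0 -1;-0.2 -1 15 -0.9 0 0 -1;-0.2 -1 15 -0.9 0 0 -1'; python3 - <<'E'
from pl import *
st()
d=grab('side','s16')
z=ctrl.read_state()['eef_pos'][2]-117.8+1.5;print('ring mid z',z)
ringfit(d,z,636,-99,'pics/rf3.png')
grab('top','t16')
st()
E
```

```text
clock: 17.98
eef_pos: [618.2, -95.2, 201.0]
tool_rot: [3.126, -0.0, -0.241]
force: [-0.0, 0.5, -2.2]
width: 35.9
17.98 [618.2  -95.16 201.02] [ 3.1259e+00 -4.0000e-04 -2.4130e-01] F [-0.   0.5 -2.2] T [0.04 0.05 0.02] w 35.9 q [-0.37  0.78  0.86  1.64 -0.64  1.03 -1.13]
ring mid z 84.68182087466407
18.07 [618.2  -95.08 200.98] [ 3.126e+00 -3.000e-04 -2.413e-01] F [ 0.3  0.5 -2.5] T [ 0.02 -0.01  0.01] w 35.7 q [-0.37  0.78  0.86  1.64 -0.64  1.03 -1.13]
```

View pics/rf3.png

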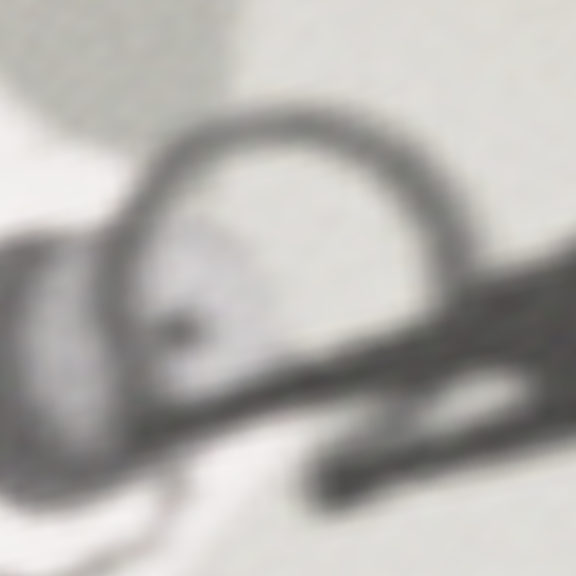

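```bash
python3 - <<'E'
from pl import *
d=dict(np.load('s16.npz'))
for z in(69,):
    ringfit(d,z,636,-99,'pics/rf3a.png')
E0=np.array(d['extrinsics']);print(-E0[:3,:3].T@E0[:3,3])
p=proj(d,[[631.3,-86.8,84.68]]);print(p,onplane(d,p,69))
t=dict(np.load('t16.npz'));overlay(t,[636,-99,70],(30,30),10,[(635.8,-99.2,84.7,16.75,(0,255,255)),(636.9,-102.4,69,11,(0,255,0))],'pics/t16c.png')
E
```

```text
[456.73256088 429.27916177 747.60751893]
[[247.71346395 335.18781978]] [[635.42898449 -99.00664556  69.        ]]
```

View pics/rf3a.png

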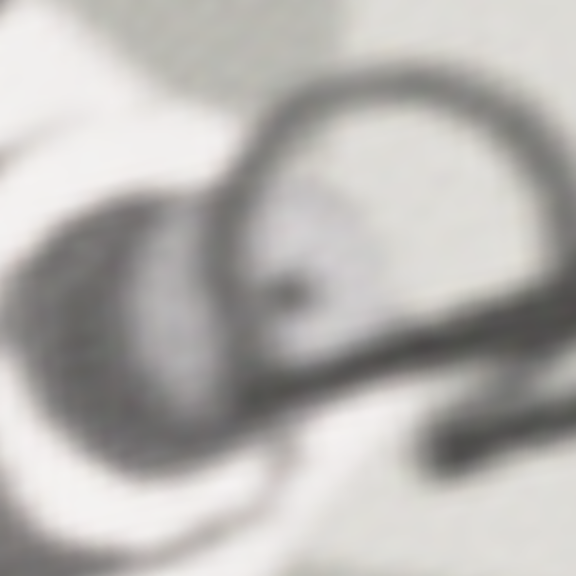

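View pics/t16c.png

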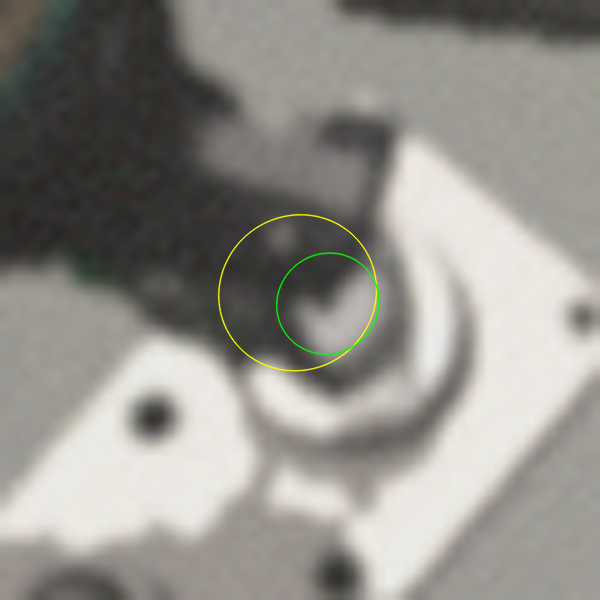

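```bash
python3 -m jog '-0.2 0 4 0 0 0 -1;-0.2 0 8 0 0 0 -1;-0.2 0 12 0 0 0 -1;-0.2 0 16 0 0 0 -1;-0.2 0 17 0 0 0 -1;-0.2 0 17 0 0 0 -1'; python3 - <<'E'
from pl import *
st()
d=grab('side','s17')
z=ctrl.read_state()['eef_pos'][2]-117.8+1.5;print('ring mid z',z)
ringfit(d,z,636,-99,'pics/rf4.png')
E
```

```text
clock: 18.82
eef_pos: [617.9, -95.2, 183.7]
tool_rot: [3.126, 0.0, -0.241]
force: [0.5, 0.1, -1.8]
width: 35.6
18.82 [617.85 -95.22 183.71] [ 3.1258e+00  1.0000e-04 -2.4110e-01] F [ 0.5  0.1 -1.8] T [ 0.03 -0.03 -0.  ] w 35.6 q [-0.37  0.79  0.84  1.65 -0.66  1.   -1.12]
ring mid z 67.55657158052149
```

View pics/rf4.png

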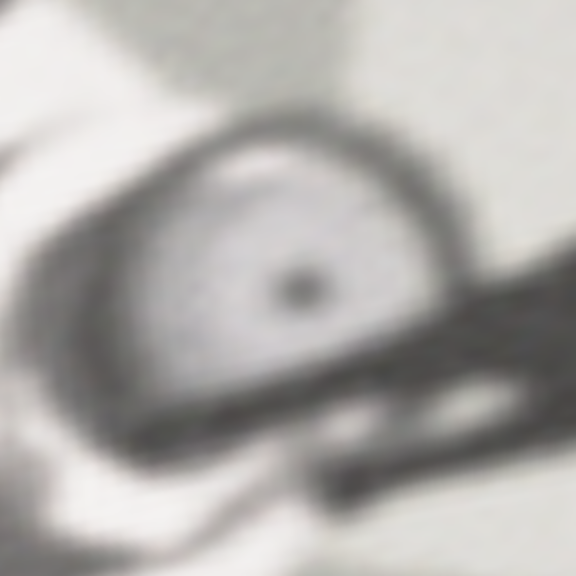

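```bash
python3 -m jog '0 0 2 0 0 0 -1;0 0 4 0 0 0 -1;0 0 6 0 0 0 -1;0 0 8 0 0 0 -1;0 0 8 0 0 0 -1'; python3 - <<'E'
from pl import *
st()
E
```

```text
clock: 19.5
eef_pos: [617.7, -95.2, 175.6]
tool_rot: [3.126, 0.0, -0.241]
force: [-0.3, 0.4, -1.7]
width: 35.6
19.5 [617.68 -95.25 175.56] [ 3.1259e+00  4.0000e-04 -2.4120e-01] F [-0.3  0.4 -1.7] T [-0.04  0.01 -0.02] w 35.6 q [-0.36  0.8   0.83  1.66 -0.67  0.99 -1.11]
```

```bash
python3 -m jog '0 0 1.5 0 0 0 -1;0 0 3 0 0 0 -1;0 0 4.5 0 0 0 -1;0 0 5.5 0 0 0 -1;0 0 5.5 0 0 0 -1'; python3 - <<'E'
from pl import *
st()
d=grab('side','s18');overlay(d,[636,-99,70],(45,40),8,[(635.7,-99.1,51,26,(0,0,255))],'pics/s18c.png')
st()
E
```

```text
clock: 20.12
eef_pos: [617.8, -95.4, 170.2]
tool_rot: [3.126, 0.0, -0.241]
force: [0.0, 0.0, -1.2]
width: 35.3
20.12 [617.77 -95.37 170.17] [ 3.1259e+00  2.0000e-04 -2.4120e-01] F [ 0.   0.  -1.2] T [ 0.01 -0.03 -0.02] w 35.3 q [-0.36  0.81  0.83  1.67 -0.68  0.98 -1.11]
20.18 [617.78 -95.4  170.26] [ 3.1259e+00  1.0000e-04 -2.4120e-01] F [-0.5 -0.1 -1.6] T [ 0.04 -0.   -0.02] w 35.8 q [-0.36  0.81  0.83  1.67 -0.68  0.98 -1.11]
```

View pics/s18c.png

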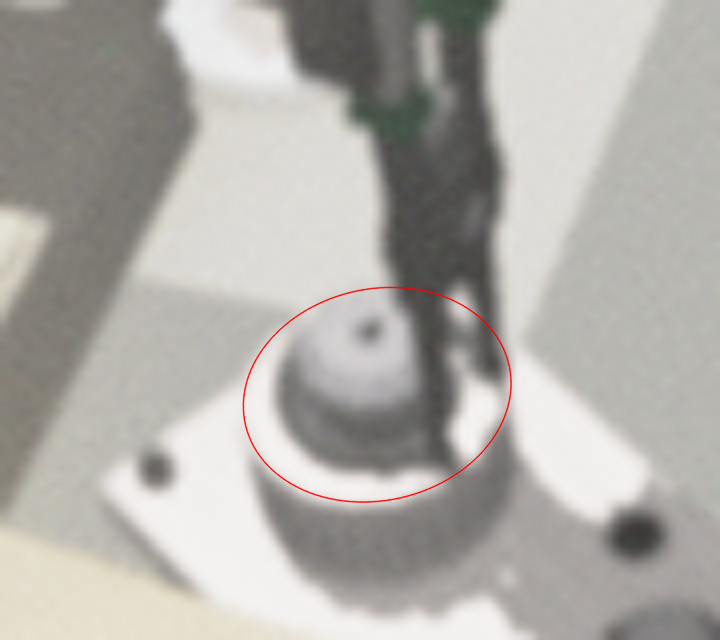

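```bash
python3 -m jog '0 0 0.4 0 0 0 -1;0 0 0.8 0 0 0 -1;0 0 0.8 0 0 0 -1'; python3 -m jog '0 0 0.4 0 0 0 -1;0 0 0.4 0 0 0 -1'
```

```text
clock: 20.55
eef_pos: [617.8, -95.4, 169.4]
tool_rot: [3.126, 0.0, -0.241]
force: [0.1, 0.1, -1.7]
width: 35.9
clock: 20.8
eef_pos: [617.8, -95.5, 169.3]
tool_rot: [3.126, -0.0, -0.241]
force: [-0.0, 0.0, -0.6]
width: 36.2
```

```bash
python3 -m jog '0 0 0.4 0 0 0 -1;0 0 0.4 0 0 0 -1'
```

```text
clock: 21.05
eef_pos: [617.9, -95.5, 169.0]
tool_rot: [3.126, -0.0, -0.241]
force: [0.2, 0.7, 1.5]
width: 35.8
```

```bash
python3 -m jog '0 0 -0.8 0 0 0 -1;0 0 -1.7 0 0 0 -1;0 0 -1.7 0 0 0 -1;0 0 -1.7 0 0 0 -1;0 0 -1.7 0 0 0 -1'; python3 - <<'E'
from pl import *
st()
d=grab('side','s19');overlay(d,[636,-99,60],(28,24),14,[(635.7,-99.1,55.25,20.8,(0,255,255)),(635.7,-99.1,52.25,20.8,(0,255,0))],'pics/s19c.png');overlay(d,[636,-99,60],(28,24),14,[],'pics/s19d.png')
P=cloud(d);g=cv2.cvtColor(d['image'],cv2.COLOR_RGB2GRAY)
r=np.hypot(P[...,0]-635.8,P[...,1]+99)
for nm,m in(('ring',(r>17)&(r<21)&(g<130)&(P[...,2]>45)&(P[...,2]<65)&(P[...,1]>-95)),('roll',(r>22.5)&(r<25)&(P[...,2]>44)&(P[...,2]<58)&(g>190))):print(nm,m.sum(),np.round(np.median(P[m],0),2),np.round(P[m][:,2].mean(),2))
st()
E
```

```text
clock: 21.68
eef_pos: [617.8, -95.4, 170.3]
tool_rot: [3.126, 0.0, -0.241]
force: [-0.0, 0.3, -2.6]
width: 35.6
21.68 [617.77 -95.38 170.29] [ 3.1259e+00  1.0000e-04 -2.4120e-01] F [-0.   0.3 -2.6] T [ 0.02 -0.01 -0.02] w 35.6 q [-0.36  0.81  0.83  1.67 -0.68  0.98 -1.11]
ring 31 [631.06 -83.04  53.7 ] 53.87
roll 74 [640.24 -88.68  49.5 ] 49.55
21.73 [617.77 -95.38 170.3 ] [ 3.1259e+00  1.0000e-04 -2.4120e-01] F [-0.1 -1.2 -2.4] T [-0.02 -0.02 -0.02] w 35.6 q [-0.36  0.81  0.83  1.67 -0.68  0.98 -1.11]
```

View pics/s19c.png

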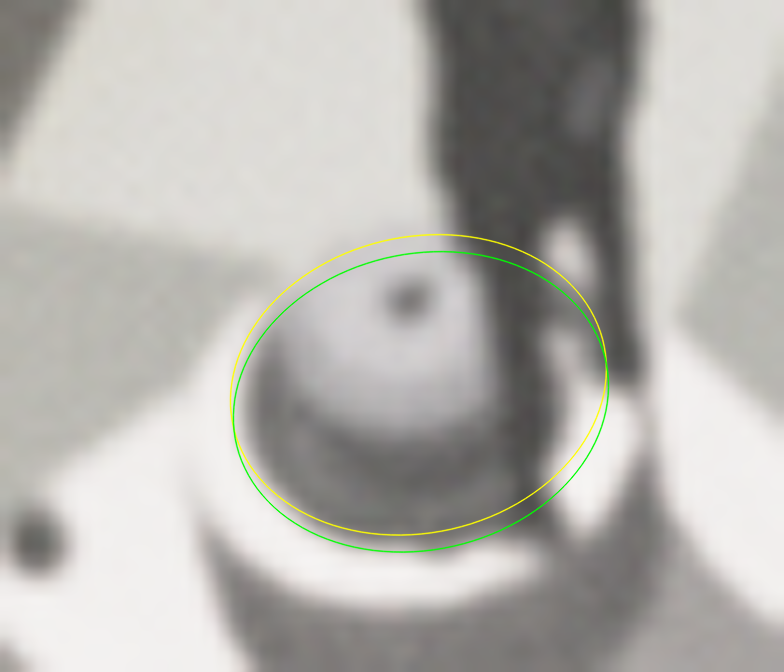

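View pics/s19d.png

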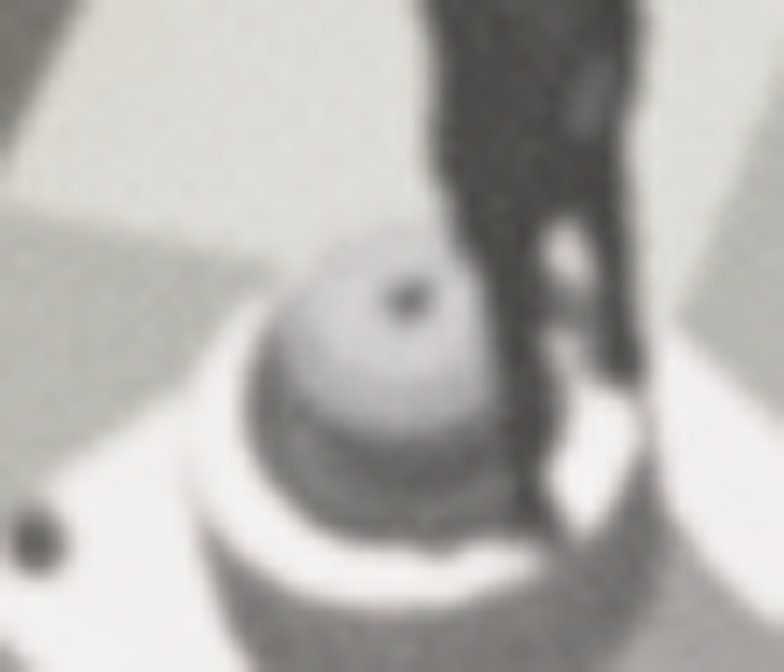

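View pics/s19.png

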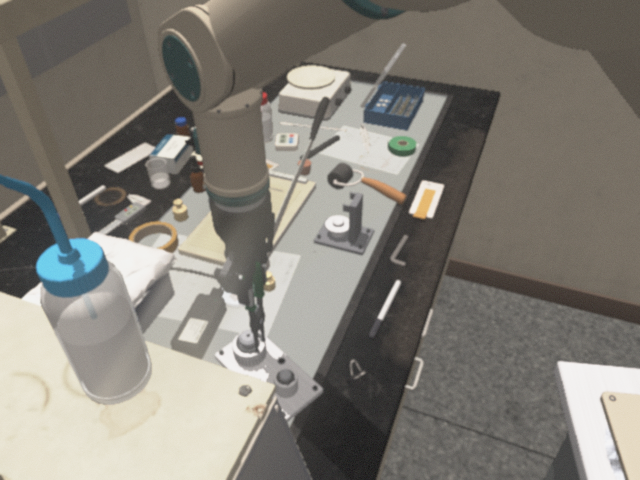

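The pliers stand over the axle at (250,340), the stand is empty at (345,235), and everything else is where it was. I'm handing the job in.

```bash
python3 -c "
from h import *
st(); print(ctrl.finish_job())"
```

```text
21.73 [617.77 -95.38 170.3 ] [ 3.1259e+00  1.0000e-04 -2.4120e-01] F [-0.1 -1.2 -2.4] T [-0.02 -0.02 -0.02] w 35.6 q [-0.36  0.81  0.83  1.67 -0.68  0.98 -1.11]
the job is handed in; nothing more can be done
None
```

I seated the guide roller on the axle shoulder and let go of it. I then squeezed the pliers fully, lifted them out of the stand and lowered the spread ring over the axle to the groove. The job was handed in at 21.7 s with the pliers still held and squeezed.

**Last checks**
- **Roller:** it pressed on the shoulder at about 6 N with the tool at the expected height. The side view shows it flat.
- **Squeeze:** the gripper reads 35.6 mm. It also read about 1.4 mm low on the roller, which puts the handles near 38 mm apart, fully squeezed on the stop.
- **Ring height:** I lowered the ring until it just touched the roller, then raised it about 1.2 mm to mid-groove. Only the pliers' weight (about 2.4 N) now shows on the wrist, with no clear side load.
- **Ring centring:** it was within about 0.5 mm of the axle's centre in the side camera at the last check, as it reached the axle's top.
- **Other objects:** nothing else looked moved in the last side view.

**Disagreements**
- **Cameras:** the two cameras differ by about 3 mm in y. I relied on the side one, which matched the fingers and the seated roller.
- **Tilt:** the pliers sat about 1° tilted in the grip, so I tilted the tool 0.9° to set them upright. I worked out that tilt from the ring's offset and did not measure it directly.

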